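Build a unit stack on the keeper stand and lock it with the rod

ROBOT

A 7-joint arm with a two-finger parallel gripper is mounted at the origin on a cart in front of the work surface, level with it; the furniture and walls round the work are solid. World frame = base frame: x ahead of the robot, y to its left, z up, the work surface at z = 0. Lengths are in m, angles in rad, forces in N, time in s.
With the tool pointing down it reaches from about 0.425 to 0.925 m from the base axis. Payload 6.8 kg.
Tool frame: the origin (TCP) lies between the finger pads; the fingertips stand 11 mm ahead of it and the grasp point (between the pads) lies 8 mm behind it; z points along the fingers, y is the line along which they close (so a half turn about z gives the same grasp; the last joint's range is limited). The gripper opens to 85 mm and grips with 20 to 120 N. Pads are 22 mm wide; open, the fingers measure 114 mm over their backs; the gripper's body (76 mm by 85 mm) begins 54 mm behind the grasp point. The pads swing forward as they close: fully open they stand 13 mm farther back than shut.
Start: joints at [1.23, 0.477, 0.022, 1.555, -0.011, 1.109, -0.083], TCP at [0.156, -0.657, 0.242] pointing down, gripper open.
Joint ranges: [-2.96, 2.96], [-0.34, 2.1], [-1.41, 1.46], [0.24, 2.44], [-1.37, 4.51], [0.17, 1.92], [-2.96, 2.96]. Speed limits (rad/s): [2.39, 2.39, 3.14, 3.14, 3.14, 3.14, 3.14].

INTERFACE

Orientations are given as a rotation vector (axis times angle).
In Python, from bench import r gives the robot as it stands.
- The arm moves only by the tool send_rows, never from a script. Its argument "deltas" is a list of rows, each an object of numbers: "dx", "dy", "dz": the shift along the world's x, y, z in mm; "rx", "ry", "rz": the turn, a rotation vector about the world's x, y, z in degrees. A call has 1 to 5 rows; each row is the pose to reach, as a shift and turn from the pose commanded when the call began; what a row does not reach only later rows make up. A row lasts 1/12 s, in which the tool goes at most 41.7 mm and 7.16 degrees, less where a joint would pass 70% of its speed; a pose out of reach is approached as far as the arm can. A call with a gripper value outside its range is refused whole. "jaw" is the finger opening in mm, from 0 to 85.4, set as the call begins (left out, the last holds). The fingers move at their own pace and stop on an object; "newtons" is the grip in N (left out, the last holds). Time passes only in rows, so rows that repeat a pose let the fingers close. It gives the time, the measured TCP pose, the force, the opening and the grip force at its end, in the units of the state.
- r.get_obs(): the state, without advancing time (a new reading comes with each control period).
- r.grab_frame(name): name is "side" or "top" or "wrist"; returns a dict with "frame" (480x640x3 uint8, blue, green, red), "z_map" (480x640 float32, m along the optical axis (not along the pixel's ray), 0 where there is no reading), "vertical_fov" (degrees; the focal length in pixels is half the picture's height over the tangent of half this angle, whatever the lens; pixels are square), "cx", "cy" (the principal point, pixels), "xyz" and "orientation" of the camera in the world. Camera axes: x right, y down, z forward; pixel columns grow to the right and rows downward; lengths in m; the calibration is good to about 2 mm. A picture is of the moment at which its call begins.
- r.hand_in(): hands the job in; it is judged then, once.
The state is a dict: "clock": time; "joints": joint angles; "qvel": joint speeds; "tau": joint torques, N m; "tcp_pos": TCP position; "orientation": TCP orientation; "contact_force": force on the tool from outside, world axes, zero at the start; "moment": the same for the moment, N m; "grip_width": finger opening in m; "gripper_force": force on a finger pad.
Only numpy, scipy, OpenCV 4.12 (cv2) and the standard library are available. Lean on these libraries where they do the work, as an engineer would, in place of code of your own. Each camera call takes 0.05 s, during which the arm holds its last target. There are 200 camera calls.

TASK

Draw the keeper rod out of the stand and park it in its V rest. Then stack on the stand's round pad, neatly centred and upright: the open-topped black unit first, on it every white ring cage that is there, and the black unit with the white cap last. Finally run the rod back through both posts from the same side, through the lowest pair of windows that clears the stack, until its collar is up against the post, let go, and leave the glue bottle, the tape and the swab cup alone.

Things in the scene. Friction and masses are not known exactly. Their poses are not given: they have to be found in the camera images.
- pad (a point): Centre of the dark round pad (62 mm across) on the stand's grey base (120 x 170 x 10 mm, fixed); this point lies on the base top, 10 mm above the bench. Axes: z up, y from one post to the other, x across. Aluminium posts (44 mm wide in x, 8 thick in y, 248 mm high) stand at y = -62 and +62 mm. Between them hold parts with the fingers closing along x.
- window_near (a point): Centre of the lowest of four square windows in the stand's -y post, in mid-thickness (y = -62 mm, x = 0, 127 mm above the pad); axes as the pad's. Each window is 16 mm wide and 16 mm high; the other three lie 33, 66 and 99 mm straight above. With 1, 2, 3 or 4 ring cages the stack's top lies 6 mm (its cap 2 mm) under the lower edge of window 1, 2, 3 or 4 from below.
- window_far (a point): Centre of the lowest window in the stand's +y post (y = +62 mm); its four windows are level with those of the -y post, same sizes. Outer faces of the posts are at y = -66 and +66 mm, inner faces at -58 and +58 mm.
- rod_handle (a point): Centre of the red square handle (24 x 24 mm, 44 mm long) of the loose steel keeper rod (10 mm diameter, about 80 g). y points from the handle along the bar to the tapered tip 213 mm away; z up. A dark collar 24 mm across spans 56 to 62 mm along. Fully home the collar touches the outer face of the -y post and this point is at y = -128 mm of the pad, 62 mm outside the post.
- rod_bar (a point): Point on the keeper rod's axis, 99 mm from the handle centre towards the tip (centre of mass 92 mm); axes as rod_handle. It comes over rest_mid when parked. At the start the rod lies in the lowest pair of windows on their lower edges, handle on the stand's -y side, collar at most 8 mm off the post.
- rest_mid (a point): The rod's fixed rest: a grey plate 70 x 150 x 8 mm with two black 90-degree V blocks (10 mm thick, 40 mm wide at the mouth, tops 57 mm above the bench) at y = -60 and +60 mm along its y axis. This point is midway, 42 mm above the bench, where the parked rod's axis lies. The rod parks along y, one V between collar and handle, handle outside.
- unit_open_mid (a point): Middle (20 mm above its underside) of the black round unit that is open at the top, with a white rim: 54 mm across, supports what lies on it at 40 mm height, 42 mm high to look at. It stands upright on the bench at the start.
- unit_capped_mid (a point): Middle (20 mm above its underside) of the black round unit with the flat white cap: 54 mm across, body 40 mm high, 44 mm with the cap. It stands upright on the bench at the start.
- cage_1_mid (a point): Middle (16.5 mm above its underside) of a white moulded ring cage, 62 mm across, 33 mm high, 22 g, standing upright on the bench at the start. Three or four of cage_1 to cage_4 are there; a missing one is absent. They are alike, and each carries what is set on it on its flat top.
- cage_2_mid (a point): Middle (16.5 mm above its underside) of a white moulded ring cage, 62 mm across, 33 mm high, 22 g, standing upright on the bench at the start. Three or four of cage_1 to cage_4 are there; a missing one is absent. They are alike, and each carries what is set on it on its flat top.
- cage_3_mid (a point): Middle (16.5 mm above its underside) of a white moulded ring cage, 62 mm across, 33 mm high, 22 g, standing upright on the bench at the start. Three or four of cage_1 to cage_4 are there; a missing one is absent. They are alike, and each carries what is set on it on its flat top.
- cage_4_mid (a point): Middle (16.5 mm above its underside) of a white moulded ring cage, 62 mm across, 33 mm high, 22 g, standing upright on the bench at the start. Three or four of cage_1 to cage_4 are there; a missing one is absent. They are alike, and each carries what is set on it on its flat top.
- glue_bottle: Red thread-lock bottle with a black nozzle, 30 mm across, 92 mm high, loose; a bystander. Origin at the centre of its underside.
- tape: Roll of green tape lying flat, 63 x 60 x 19 mm, loose; a bystander. Origin at the centre of its underside.
- swab_cup: Steel cup of cotton swabs, 60 mm across, 88 mm high, loose; a bystander. Origin at the centre of its underside.
Things that resemble listed ones, but are neither listed nor needed, are in the scene too. What is shaped like the part that bears cage_1_mid but green or turquoise is not meant.

How it is judged:
On the way, in this order (a step that is already met when the one before it is completed fails the run):
1. the keeper rod lies parked in its V rest (horizontal distance between rod_bar and rest_mid below 0.03 m and height (world z) of rod_handle below 0.06 m and height (world z) of rod_bar below 0.055 m and angle between the y axis of rod_bar and the y axis of rest_mid, either way round below 0.2 rad), for 0.2 s.
2. the open unit stands on the pad (horizontal distance between unit_open_mid and pad below 0.015 m and angle between unit_open_mid's own z axis and vertical below 0.12 rad and z of unit_open_mid in the frame of pad between 0.014 and 0.026 m), for 0.2 s.
3. all ring cages are stacked on the open unit (all of step 2 and horizontal distance between each of cage_1_mid, cage_2_mid, cage_3_mid, cage_4_mid and pad below 0.015 m and angle between each of cage_1_mid, cage_2_mid, cage_3_mid, cage_4_mid's own z axis and vertical below 0.12 rad and z of cage_1_mid in the frame of unit_open_mid between 0.03 and 0.16 m and z of cage_2_mid in the frame of unit_open_mid between 0.03 and 0.16 m and z of cage_3_mid in the frame of unit_open_mid between 0.03 and 0.16 m and z of cage_4_mid in the frame of unit_open_mid between 0.03 and 0.16 m), for 0.2 s.
4. the capped unit stands on top (all of step 3 and horizontal distance between unit_capped_mid and pad below 0.015 m and angle between unit_capped_mid's own z axis and vertical below 0.12 rad and z of unit_capped_mid in the frame of unit_open_mid above 0.09 m and z of unit_capped_mid in the frame of cage_1_mid above 0.028 m and z of unit_capped_mid in the frame of cage_2_mid above 0.028 m and z of unit_capped_mid in the frame of cage_3_mid above 0.028 m and z of unit_capped_mid in the frame of cage_4_mid above 0.028 m), for 0.2 s.
At the end, for the whole second after the job is handed in: From the pad up: open unit, every cage present, capped unit, each within 15 mm of the pad centre and upright within 7 deg; the rod passes both posts from the -y side in the lowest windows above the stack, its collar within 12 mm of the post (all of step 4 and y of rod_handle in the frame of pad between -0.142 and -0.122 m and x of rod_handle in the frame of pad between -0.02 and 0.02 m and angle between the y axis of rod_bar and the y axis of pad, either way round below 0.08 rad and z of rod_bar in the frame of unit_capped_mid between 0.023 and 0.042 m); the robot touches nothing.
It fails at once if the glue bottle is pushed aside by more than 30 mm or tipped (distance of glue_bottle from where it was at the start of the episode above 0.03 m or angle between glue_bottle's own z axis and vertical above 0.5 rad).
It fails at once if the tape roll is pushed aside by more than 30 mm or tipped (distance of tape from where it was at the start of the episode above 0.03 m or angle between tape's own z axis and vertical above 0.5 rad).
It fails at once if the swab cup is pushed aside by more than 30 mm or tipped (distance of swab_cup from where it was at the start of the episode above 0.03 m or angle between swab_cup's own z axis and vertical above 0.5 rad).
Of cage_1, cage_2, cage_3, cage_4 only 3 to 4 are there at a start; the rules pass over those that are not, and their reading is None.
At some moment in a run one of unit_capped may be knocked a few centimetres aside while the robot is not near it.
It also fails if it takes over 210 s, if anything falls off the work surface, if the arm or the gripper's body presses on something with over 40 N, if the wrist force passes 120 N, or if a joint passes its speed limit or range.

## Working session

There is one attempt and no reset: what is moved stays moved. The work goes in short steps, Python scripts to look and compute and a tool call to move; the robot and the scene stay as the last step left them, time stands still between calls to the robot, and variables do not carry over. Pictures are saved under pics/ and viewed, at most 14 in all, crops included, and the job is handed in when it is done.

Besides the shell and the picture viewer there is one more tool, called after "Emit:" in YAML: its name, and indented under it one key for each argument. send_rows: Moves the arm, as the interface text tells. Its arguments: {"type":"object","properties":{"deltas":{"type":"array","items":{"type":"object","properties":{"dx":{"type":"number"},"dy":{"type":"number"},"dz":{"type":"number"},"rx":{"type":"number"},"ry":{"type":"number"},"rz":{"type":"number"}}}},"jaw":{"type":"number"},"newtons":{"type":"number"}},"required":["deltas"]}

```bash
mkdir -p pics; ls; cat > h.py <<'E'
import numpy as np, cv2
from scipy.spatial.transform import Rotation as R
from bench import r
def grab(n):
    f=r.grab_frame(n); 
    np.savez('last_'+n+'.npz',**{k:np.array(v) for k,v in f.items()}); cv2.imwrite('last_'+n+'.png',f['frame']); return f
def load(n): 
    d=np.load('last_'+n+'.npz'); return {k:d[k] for k in d.files}
def cloud(f):
    H,W=f['z_map'].shape; fl=H/2/np.tan(np.radians(float(f['vertical_fov']))/2)
    v,u=np.mgrid[:H,:W]; z=f['z_map']
    p=np.stack([(u-f['cx'])/fl*z,(v-f['cy'])/fl*z,z],-1)
    M=R.from_rotvec(f['orientation']).as_matrix() if np.size(f['orientation'])==3 else R.from_quat(f['orientation']).as_matrix()
    P=p@M.T+np.array(f['xyz']); P[z==0]=np.nan; return P
E
python3 - <<'E'
from h import *
for n in ['top','side']:
    f=grab(n); print(n,f['vertical_fov'],f['xyz'],f['orientation'],f['cx'],f['cy']); cv2.imwrite(f'pics/{n}0.png',f['frame'])
print(r.get_obs())
E
```

```text
pics
top 57.72913714684613 [0.37810798 0.00350612 1.35595328] [-2.13360415  2.13573372 -0.22328488] 324.56381181856284 236.4531197136132
side 56.56307559387709 [ 0.37301379 -0.7862431   0.76887717] [-2.23341501  0.32382385 -0.17787972] 326.9964088324751 238.33606588721167
{'clock': 0.1, 'joints': array([ 1.22990192,  0.47772162,  0.02231663,  1.55635516, -0.01150263,
        1.10931168, -0.08309611]), 'qvel': array([ 0.00074722, -0.00157608,  0.00045982, -0.00114296, -0.00121293,
       -0.00081087, -0.0011488 ]), 'tau': array([ 5.41681584e-03, -5.97759533e+01,  1.61412813e+00, -2.81952453e+01,
        1.27627634e-02,  5.04481955e-03,  3.58564080e-05]), 'tcp_pos': array([ 0.15560636, -0.65628168,  0.24141853]), 'orientation': array([-3.11869680e+00, -3.64728354e-01,  4.70943980e-04]), 'contact_force': array([-0.62278714,  0.10299179,  0.50470702]), 'moment': array([-0.04852271, -0.00500558,  0.05588195]), 'gripper_force': 0.0, 'grip_width': 0.08533516074548181}
```

View pics/top0.png

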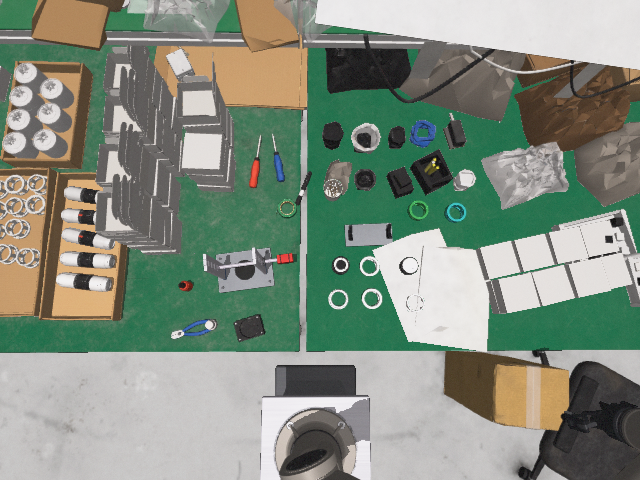

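View pics/side0.png

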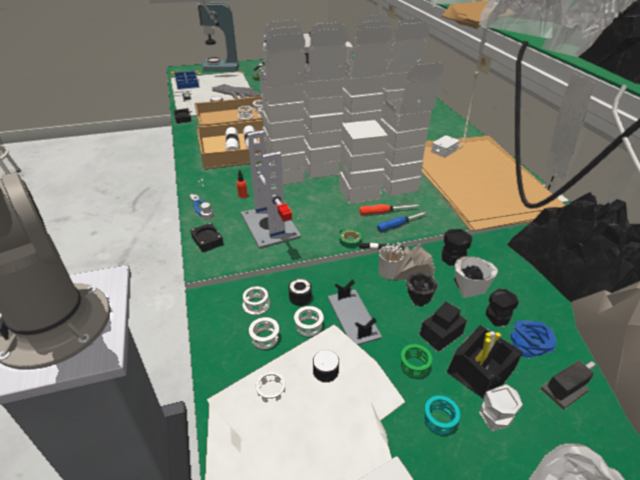

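The top view shows +x up or another direction still to be checked. Cage candidates are white at (338,299), (372,299), (370,266) and (414,303, on paper). The green (418,210) and turquoise (456,212) rings are decoys. The open unit is at (340,265), capped at (409,266), the rest at (369,235), the stand at (245,268) and the rod handle at (287,258). I'll convert these to positions.

```bash
python3 - <<'E'
from h import *
f=load('top');P=cloud(f)
np.set_printoptions(precision=3,suppress=True)
for n,(u,v) in dict(c1=(338,299),c2=(372,299),c3=(370,266),c4=(414,303),open=(340,265),cap=(409,266),rest=(369,235),pad=(244,273),handle=(287,258),glue=(185,286),tape=(287,208),cup=(332,182),base=(315,440),opencage=(338,290)).items(): print(n,P[v,u])
def circ(u,v,zlo,zhi,w=18):
    q=P[v-w:v+w,u-w:u+w].reshape(-1,3); q=q[(q[:,2]>zlo)&(q[:,2]<zhi)]
    c,rad=cv2.minEnclosingCircle(((q[:,:2])*1000).astype(np.float32)); return np.round(c),round(rad,1),len(q),np.round(np.median(q[:,2])*1000)
for n,(u,v) in dict(c1=(338,299),c2=(372,299),c3=(370,266),c4=(414,303)).items(): print(n,circ(u,v,.028,.045,16))
for n,(u,v) in dict(open=(340,265),cap=(409,266)).items(): print(n,circ(u,v,.036,.06,16))
# crop
g=f['frame'][190:330,180:480]; cv2.imwrite('pics/crop0.png',cv2.resize(g,(800,373),interpolation=cv2.INTER_CUBIC))
f=load('side');g=f['frame'][120:260,170:330]; cv2.imwrite('pics/crop1.png',cv2.resize(g,(686,600),interpolation=cv2.INTER_CUBIC))
E
```

```text
c1 [ 0.436 -0.069  0.004]
c2 [ 0.435 -0.174  0.005]
c3 [ 0.538 -0.171  0.001]
c4 [ 0.423 -0.302  0.014]
open [ 0.536 -0.074  0.041]
cap [ 0.533 -0.285  0.042]
rest [ 0.636 -0.169  0.006]
pad [0.515 0.22  0.014]
handle [0.543 0.08  0.148]
glue [0.473 0.386 0.053]
tape [ 0.725  0.092 -0.002]
cup [ 0.786 -0.05   0.081]
base [0.069 0.001 0.156]
opencage [ 0.461 -0.068  0.035]
c1 (array([436., -68.]), 27.3, 89, np.float64(33.0))
c2 (array([ 436., -169.]), 30.7, 154, np.float64(33.0))
c3 (array([ 535., -164.]), 31.0, 149, np.float64(33.0))
c4 (array([ 424., -302.]), 27.4, 98, np.float64(33.0))
open (array([538., -76.]), 26.8, 231, np.float64(41.0))
cap (array([ 536., -286.]), 27.2, 242, np.float64(43.0))
```

View pics/crop0.png

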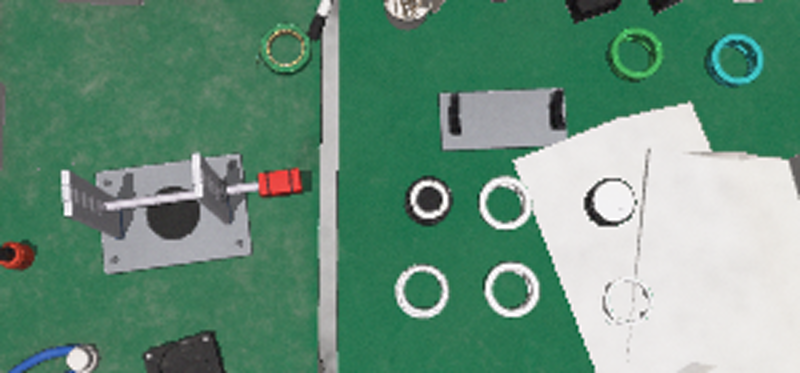

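View pics/crop1.png

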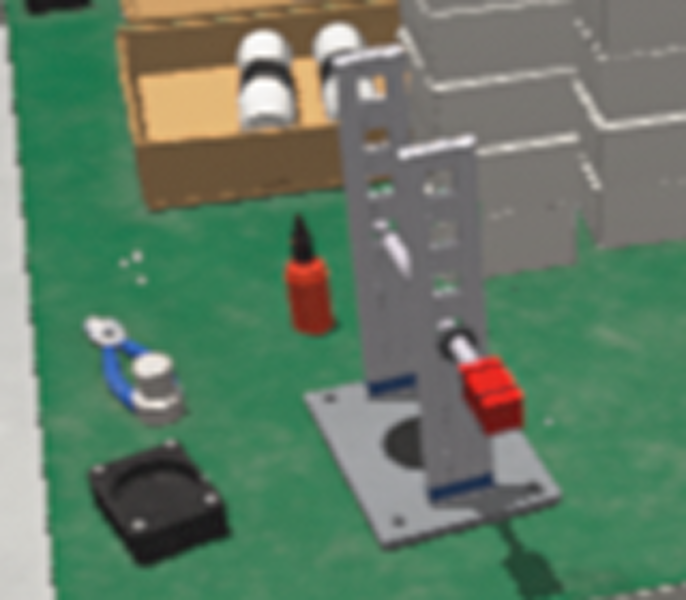

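Crop0 shows the stand with the handle on its right (world −y), the rod in the lowest windows, the open unit (428,200, white rim), the capped unit (610,202), and four white cages at (421,292), (511,290), (504,203) and (627,301). Green and turquoise rings are decoys. In crop1 the collar is against the near post. With 4 cages the rod goes back in window 4. Next I'll fit the stand and rest.

```bash
python3 - <<'E'
from h import *
np.set_printoptions(precision=4,suppress=True)
f=load('top');P=cloud(f);x,y,z=np.moveaxis(P,-1,0);B=f['frame'].astype(int)
def box(m): 
    q=(P[m][:,:2]*1000).astype(np.float32); return cv2.minAreaRect(q),len(q)
sat=B.max(2)-B.min(2)
reg=(x>.42)&(x<.62)&(y>.08)&(y<.36)
m=reg&(z>.0)&(z<.02)&(sat<30); m=cv2.morphologyEx(m.astype(np.uint8),cv2.MORPH_OPEN,np.ones((3,3)))>0
print('base',box(m))
m=reg&(z>.24)&(z<.275); pts=P[m]
for s in (-1,1):
    q=pts[(pts[:,1]-.22)*s>0]; print('post top',q.mean(0),q.min(0),q.max(0),len(q))
m=reg&(z>.01)&(z<.016)&(B.max(2)<60);print('pad',box(m))
red=(B[...,2]>130)&(B[...,1]<70)&(x>.48)&(x<.62)&(y>.02)&(y<.16)
print('handle',P[red].mean(0),P[red].min(0),P[red].max(0),box(red))
bar=reg&(z>.12)&(z<.15)&~red; q=P[bar]; print('bar',q.mean(0),len(q),np.polyfit(q[:,1],q[:,0],1))
reg2=(x>.56)&(x<.72)&(y>-.28)&(y<-.06)
m=reg2&(z<.02)&(sat<35)&(z>0.002); m=cv2.morphologyEx(m.astype(np.uint8),cv2.MORPH_OPEN,np.ones((3,3)))>0;print('rest',box(m))
m=reg2&(z>.035)&(z<.07); q=P[m]
for s in (-1,1):
    w=q[(q[:,1]+.17)*s>0]; print('V',w.mean(0),w.min(0),w.max(0),len(w))
S=load('side');Q=cloud(S);q=Q.reshape(-1,3);Bs=S['frame'].reshape(-1,3).astype(int)
red=(Bs[:,2]>130)&(Bs[:,1]<70)&(q[:,0]>.48)&(q[:,0]<.62)&(q[:,1]<.16)&(q[:,1]>.02);print('side handle',q[red].mean(0),q[red].min(0),q[red].max(0))
m=(q[:,0]>.42)&(q[:,0]<.62)&(q[:,1]>.1)&(q[:,1]<.34)&(q[:,2]>.15)&(q[:,2]<.25); w=q[m]
for s in (-1,1):
    a=w[(w[:,1]-.22)*s>0]; print('side post',np.percentile(a,[3,50,97],axis=0),np.polyfit(a[:,0],a[:,1],1))
E
```

```text
base (((526.990478515625, 218.7542724609375), (122.69174194335938, 170.43629455566406), 7.494068145751953), 1665)
post top [0.5339 0.1571 0.2574] [0.5128 0.1513 0.2454] [0.5564 0.1624 0.2618] 67
post top [0.5168 0.2793 0.2552] [0.4961 0.2739 0.2403] [0.5395 0.2853 0.2637] 85
pad (((524.7816772460938, 218.62400817871094), (55.11574935913086, 52.53579330444336), 58.323402404785156), 154)
handle [0.5452 0.0862 0.1462] [0.5314 0.0661 0.1421] [0.5578 0.1078 0.1531] (((544.1168823242188, 87.63059997558594), (23.36480712890625, 42.937477111816406), 7.126699924468994), 49)
bar [0.5303 0.1786 0.1394] 315 [-0.127  0.553]
rest (((618.843017578125, -185.9008331298828), (186.72108459472656, 113.2562484741211), 89.76766204833984), 1240)
V [ 0.6379 -0.2258  0.046 ] [ 0.5615 -0.2775  0.0358] [ 0.6617 -0.1729  0.0572] 55
V [ 0.6179 -0.105   0.045 ] [ 0.5607 -0.1638  0.0358] [ 0.6588 -0.0622  0.059 ] 64
side handle [0.5409 0.084  0.1451] [0.5281 0.0641 0.1406] [0.5529 0.1079 0.1474]
side post [[0.5096 0.1495 0.1524]
 [0.5308 0.1541 0.1999]
 [0.5523 0.1597 0.2474]] [0.1315 0.0844]
side post [[0.4927 0.2719 0.1534]
 [0.5104 0.2768 0.2065]
 [0.5345 0.2825 0.2476]] [0.1231 0.2139]
```

Emit:
send_rows:
  deltas:
    - {"dz": 40, "rz": 7}
    - {"dx": 40, "dy": 40, "dz": 60, "rz": 14}
    - {"dx": 75, "dy": 80, "dz": 60, "rz": 21}
    - {"dx": 110, "dy": 120, "dz": 60, "rz": 28}
    - {"dx": 145, "dy": 160, "dz": 60, "rz": 35}

```text
$.deltas[0]: bad value
```

Emit:
send_rows:
  deltas:
    - {"dx": 0, "dy": 0, "dz": 40, "rx": 0, "ry": 0, "rz": 7}
    - {"dx": 40, "dy": 40, "dz": 60, "rx": 0, "ry": 0, "rz": 14}
    - {"dx": 75, "dy": 80, "dz": 60, "rx": 0, "ry": 0, "rz": 21}
    - {"dx": 110, "dy": 120, "dz": 60, "rx": 0, "ry": 0, "rz": 28}
    - {"dx": 145, "dy": 160, "dz": 60, "rx": 0, "ry": 0, "rz": 35}

```text
clock: 0.52
tcp_pos: [0.2674, -0.5344, 0.3019]
orientation: [2.862, 1.294, 0.0]
contact_force: [0.4, 0.0, 0.0]
grip_width: 0.0854
gripper_force: 0.0
```

```bash
python3 - <<'E'
from h import *
np.set_printoptions(precision=4,suppress=True)
f=load('top');P=cloud(f);x,y,z=np.moveaxis(P,-1,0);B=f['frame'].astype(int);sat=B.max(2)-B.min(2)
reg2=(x>.59)&(x<.70)&(y>-.262)&(y<-.06)
m=(reg2&(sat<45)&(z<.07)&(z>.002)&(B.mean(2)<190)).astype(np.uint8); m=cv2.morphologyEx(m,cv2.MORPH_OPEN,np.ones((3,3)))
n,l,st,_=cv2.connectedComponentsWithStats(m); k=1+np.argmax(st[1:,4]); mm=(l==k)&(z<.02); print(cv2.minAreaRect((P[mm][:,:2]*1000).astype(np.float32)),st[k])
q=P[reg2&(z>.03)&(z<.07)]
for s in (-1,1):
    w=q[(q[:,1]+.17)*s>0]; print('V',np.median(w,axis=0),np.percentile(w,[2,98],axis=0).ravel(),len(w))
o=r.get_obs();print(o['tcp_pos'],o['orientation'],o['joints'])
E
```

```text
((637.992919921875, -166.55499267578125), (70.507080078125, 150.907470703125), 2.853344202041626) [345 223  48  24 993]
V [ 0.6428 -0.2254  0.0458] [ 0.6178 -0.2307  0.0318  0.6615 -0.2209  0.0553] 57
V [ 0.6374 -0.106   0.0468] [ 0.6142 -0.1115  0.0365  0.6586 -0.1018  0.0589] 48
[ 0.2674 -0.5344  0.3019] [2.8622 1.2938 0.    ] [ 1.1248  0.3066 -0.1549  1.6685  0.0507  1.1698  0.2355]
```

Emit:
send_rows:
  deltas:
    - {"dx": 30, "dy": 30, "dz": 0, "rx": 0, "ry": 0, "rz": 5}
    - {"dx": 60, "dy": 60, "dz": 0, "rx": 0, "ry": 0, "rz": 10}
    - {"dx": 90, "dy": 90, "dz": 0, "rx": 0, "ry": 0, "rz": 15}
    - {"dx": 115, "dy": 120, "dz": 0, "rx": 0, "ry": 0, "rz": 20}
    - {"dx": 140, "dy": 150, "dz": 0, "rx": 0, "ry": 0, "rz": 25}

```text
clock: 0.93
tcp_pos: [0.4076, -0.3836, 0.3014]
orientation: [-2.515, -1.882, -0.0]
contact_force: [-0.2, -0.5, -0.4]
grip_width: 0.0856
gripper_force: 0.0
```

Emit:
send_rows:
  deltas:
    - {"dx": 15, "dy": 37, "dz": 0, "rx": 0, "ry": 0, "rz": 5}
    - {"dx": 30, "dy": 74, "dz": 0, "rx": 0, "ry": 0, "rz": 10}
    - {"dx": 45, "dy": 111, "dz": 0, "rx": 0, "ry": 0, "rz": 15}
    - {"dx": 60, "dy": 148, "dz": 0, "rx": 0, "ry": 0, "rz": 20}
    - {"dx": 75, "dy": 184, "dz": 0, "rx": 0, "ry": 0, "rz": 24}

```text
clock: 1.35
tcp_pos: [0.4815, -0.1997, 0.3014]
orientation: [-2.069, -2.363, 0.001]
contact_force: [1.1, -0.4, 0.6]
grip_width: 0.0853
gripper_force: 0.0
```

Emit:
send_rows:
  deltas:
    - {"dx": 5, "dy": 40, "dz": 0, "rx": 0, "ry": 0, "rz": 0}
    - {"dx": 10, "dy": 80, "dz": 0, "rx": 0, "ry": 0, "rz": 0}
    - {"dx": 15, "dy": 120, "dz": 0, "rx": 0, "ry": 0, "rz": 0}
    - {"dx": 21, "dy": 160, "dz": 0, "rx": 0, "ry": 0, "rz": 0}
    - {"dx": 21, "dy": 160, "dz": 0, "rx": 0, "ry": 0, "rz": 0}

```text
clock: 1.77
tcp_pos: [0.5029, -0.0323, 0.3021]
orientation: [-2.06, -2.37, -0.006]
contact_force: [0.7, 1.7, 0.2]
grip_width: 0.0852
gripper_force: 0.0
```

```bash
python3 - <<'E'
from h import *
o=r.get_obs();print(o['tcp_pos'],o['orientation'],o['joints'],o['qvel'])
M=R.from_rotvec(o['orientation']).as_matrix();print('tool y az',np.degrees(np.arctan2(M[1,1],M[0,1])))
f=grab('wrist');cv2.imwrite('pics/w1.png',f['frame']);print(f['xyz'])
P=cloud(f);x,y,z=np.moveaxis(P,-1,0);B=f['frame'].astype(int)
red=(B[...,2]>120)&(B[...,1]<70)&(z>.135)&(z<.16);print(cv2.minAreaRect((P[red][:,:2]*1000).astype(np.float32)),P[red].mean(0),red.sum())
E
```

```text
[ 0.50286054 -0.03231067  0.30214122] [-2.05959895 -2.37042952 -0.00585359] [ 0.4966668   0.19045436 -0.62605254  1.84974624  0.11862304  1.13771389
 -0.03042121] [0.06176561 0.00098318 0.09376072 0.00036956 0.03172412 0.01411771
 0.12040142]
tool y az 8.026909313211947
[0.49344565 0.03751633 0.43443956]
((544.2117919921875, 87.40666198730469), (23.239439010620117, 43.60808563232422), 7.8364152908325195) [0.54378035 0.08744204 0.14608403] 1801
```

View pics/w1.png

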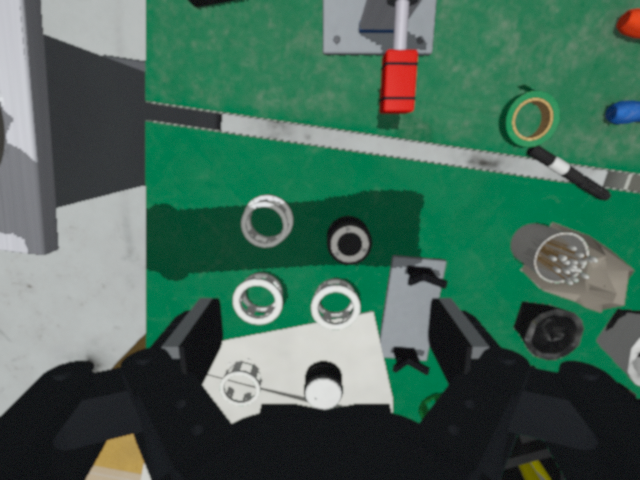

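Wrist view: the handle is at (399,82), fitted to (0.544, 0.087), which agrees with the top view. The tape is at (530,118) and the cup at (563,258), both clear. Descending onto the handle now.

Emit:
send_rows:
  deltas:
    - {"dx": 14, "dy": 38, "dz": 0, "rx": 0, "ry": 0, "rz": 0}
    - {"dx": 28, "dy": 76, "dz": 0, "rx": 0, "ry": 0, "rz": 0}
    - {"dx": 41, "dy": 110, "dz": 0, "rx": 0, "ry": 0, "rz": 0}
    - {"dx": 41, "dy": 119, "dz": -30, "rx": 0, "ry": 0, "rz": 0}
    - {"dx": 41, "dy": 119, "dz": -60, "rx": 0, "ry": 0, "rz": 0}

```text
clock: 2.23
tcp_pos: [0.5449, 0.0808, 0.2423]
orientation: [2.069, 2.362, 0.007]
contact_force: [-0.7, -0.4, -1.2]
grip_width: 0.0854
gripper_force: 0.0
```

Emit:
send_rows:
  deltas:
    - {"dx": 0, "dy": 0, "dz": -35, "rx": 0, "ry": 0, "rz": 0}
    - {"dx": 0, "dy": 0, "dz": -70, "rx": 0, "ry": 0, "rz": 0}
    - {"dx": 0, "dy": 0, "dz": -100, "rx": 0, "ry": 0, "rz": 0}
    - {"dx": 0, "dy": 0, "dz": -116, "rx": 0, "ry": 0, "rz": 0}
    - {"dx": 0, "dy": 0, "dz": -116, "rx": 0, "ry": 0, "rz": 0}

```text
clock: 2.65
tcp_pos: [0.5407, 0.0749, 0.1214]
orientation: [-2.073, -2.354, 0.01]
contact_force: [-0.7, -1.0, -0.3]
grip_width: 0.0856
gripper_force: 0.0
```

Emit:
send_rows:
  deltas:
    - {"dx": 0, "dy": 0, "dz": 0, "rx": 0, "ry": 0, "rz": 0}
    - {"dx": 0, "dy": 0, "dz": 0, "rx": 0, "ry": 0, "rz": 0}

```text
clock: 2.82
tcp_pos: [0.5444, 0.0768, 0.1267]
orientation: [2.075, 2.357, 0.002]
contact_force: [-0.3, -1.1, 1.2]
grip_width: 0.0858
gripper_force: 0.0
```

Emit:
send_rows:
  deltas:
    - {"dx": 0, "dy": 5, "dz": 0, "rx": 0, "ry": 0, "rz": 0}
    - {"dx": 0, "dy": 9, "dz": 0, "rx": 0, "ry": 0, "rz": 0}
    - {"dx": 0, "dy": 9, "dz": 0, "rx": 0, "ry": 0, "rz": 0}

```text
clock: 3.07
tcp_pos: [0.5441, 0.0877, 0.1269]
orientation: [2.073, 2.359, 0.004]
contact_force: [-0.4, 0.3, -0.1]
grip_width: 0.0854
gripper_force: 0.0
```

Emit:
send_rows:
  deltas:
    - {"dx": 0, "dy": 0, "dz": 0, "rx": 0, "ry": 0, "rz": 0}
    - {"dx": 0, "dy": 0, "dz": 0, "rx": 0, "ry": 0, "rz": 0}
    - {"dx": 0, "dy": 0, "dz": 0, "rx": 0, "ry": 0, "rz": 0}
    - {"dx": 0, "dy": 0, "dz": 0, "rx": 0, "ry": 0, "rz": 0}
    - {"dx": 0, "dy": 0, "dz": 0, "rx": 0, "ry": 0, "rz": 0}
  jaw: 15
  newtons: 80

```text
clock: 3.48
tcp_pos: [0.5435, 0.0861, 0.1256]
orientation: [2.075, 2.359, -0.0]
contact_force: [0.2, -0.9, -0.4]
grip_width: 0.0255
gripper_force: 0.0
```

Emit:
send_rows:
  deltas:
    - {"dx": 0, "dy": 0, "dz": 0, "rx": 0, "ry": 0, "rz": 0}
    - {"dx": 0, "dy": 0, "dz": 0, "rx": 0, "ry": 0, "rz": 0}
    - {"dx": 0, "dy": 0, "dz": 0, "rx": 0, "ry": 0, "rz": 0}
    - {"dx": 0, "dy": 0, "dz": 0, "rx": 0, "ry": 0, "rz": 0}
    - {"dx": 0, "dy": 0, "dz": 0, "rx": 0, "ry": 0, "rz": 0}

```text
clock: 3.9
tcp_pos: [0.5435, 0.0861, 0.1257]
orientation: [2.075, 2.359, -0.0]
contact_force: [0.2, -0.8, 1.9]
grip_width: 0.023
gripper_force: 80.0
```

Emit:
send_rows:
  deltas:
    - {"dx": 0, "dy": 0, "dz": 3, "rx": 0, "ry": 0, "rz": 0}
    - {"dx": 2, "dy": -15, "dz": 3, "rx": 0, "ry": 0, "rz": 0}
    - {"dx": 5, "dy": -38, "dz": 3, "rx": 0, "ry": 0, "rz": 0}
    - {"dx": 8, "dy": -61, "dz": 3, "rx": 0, "ry": 0, "rz": 0}
    - {"dx": 11, "dy": -84, "dz": 3, "rx": 0, "ry": 0, "rz": 0}

```text
clock: 4.32
tcp_pos: [0.5544, 0.0016, 0.1286]
orientation: [-2.073, -2.36, 0.0]
contact_force: [0.5, 0.8, -0.1]
grip_width: 0.0229
gripper_force: 79.8
```

Emit:
send_rows:
  deltas:
    - {"dx": 3, "dy": -23, "dz": 0, "rx": 0, "ry": 0, "rz": 0}
    - {"dx": 6, "dy": -46, "dz": 0, "rx": 0, "ry": 0, "rz": 0}
    - {"dx": 9, "dy": -69, "dz": 0, "rx": 0, "ry": 0, "rz": 0}
    - {"dx": 12, "dy": -92, "dz": 0, "rx": 0, "ry": 0, "rz": 0}
    - {"dx": 13, "dy": -100, "dz": 0, "rx": 0, "ry": 0, "rz": 0}

```text
clock: 4.73
tcp_pos: [0.5674, -0.1022, 0.1283]
orientation: [2.08, 2.354, -0.003]
contact_force: [-0.5, -0.1, -1.0]
grip_width: 0.0228
gripper_force: 79.8
```

```bash
python3 - <<'E'
from h import *
o=r.get_obs();print(o['tcp_pos'],o['contact_force'])
f=grab('side');cv2.imwrite('pics/s2.png',f['frame'])
E
```

```text
[ 0.56737033 -0.1021774   0.12830803] [-0.4779011  -0.08247802 -0.96984971]
```

View pics/s2.png

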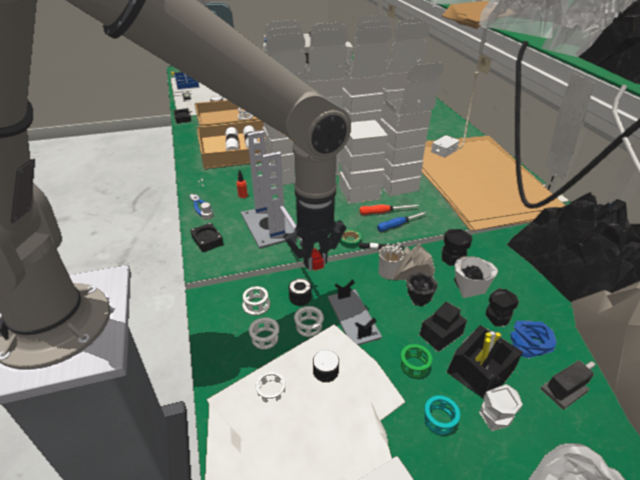

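Emit:
send_rows:
  deltas:
    - {"dx": 16, "dy": -33, "dz": 0, "rx": 0, "ry": 0, "rz": -1}
    - {"dx": 32, "dy": -66, "dz": 0, "rx": 0, "ry": 0, "rz": -2}
    - {"dx": 48, "dy": -99, "dz": 0, "rx": 0, "ry": 0, "rz": -3}
    - {"dx": 64, "dy": -132, "dz": 0, "rx": 0, "ry": 0, "rz": -4}
    - {"dx": 76, "dy": -163, "dz": 0, "rx": 0, "ry": 0, "rz": -4.2}

```text
clock: 5.2
tcp_pos: [0.6448, -0.2607, 0.1287]
orientation: [-2.159, -2.282, -0.002]
contact_force: [0.9, 0.3, -0.1]
grip_width: 0.0229
gripper_force: 79.8
```

Emit:
send_rows:
  deltas:
    - {"dx": 0, "dy": 0, "dz": 0, "rx": 0, "ry": 0, "rz": 0}
    - {"dx": 0, "dy": 0, "dz": -15, "rx": 0, "ry": 0, "rz": 0}
    - {"dx": 0, "dy": 0, "dz": -35, "rx": 0, "ry": 0, "rz": 0}
    - {"dx": 0, "dy": 0, "dz": -50, "rx": 0, "ry": 0, "rz": 0}
    - {"dx": 0, "dy": 0, "dz": -60, "rx": 0, "ry": 0, "rz": 0}

```text
clock: 5.62
tcp_pos: [0.642, -0.2578, 0.0656]
orientation: [-2.154, -2.282, 0.001]
contact_force: [-1.1, 0.1, -0.2]
grip_width: 0.0228
gripper_force: 79.8
```

```bash
python3 - <<'E'
from h import *
np.set_printoptions(precision=4,suppress=True)
o=r.get_obs();print(o['tcp_pos'],o['orientation'])
f=grab('side');g=f['frame'];P=cloud(f);x,y,z=np.moveaxis(P,-1,0)
m=(x>.6)&(x<.68)&(y>-.13)&(y<-.0)&(z>.06)&(z<.1);q=P[m];print(len(q))
if len(q)>10:print(q.mean(0),q.min(0),q.max(0),np.polyfit(q[:,1],q[:,0],1),np.polyfit(q[:,1],q[:,2],1))
cv2.imwrite('pics/s3.png',cv2.resize(g[220:370,230:430],(800,600)))
E
```

```text
[ 0.642  -0.2578  0.0656] [-2.1536 -2.2815  0.001 ]
118
[ 0.6282 -0.0904  0.0773] [ 0.6227 -0.1297  0.0711] [ 0.6352 -0.0437  0.081 ] [-0.0552  0.6233] [0.0009 0.0774]
```

View pics/s3.png

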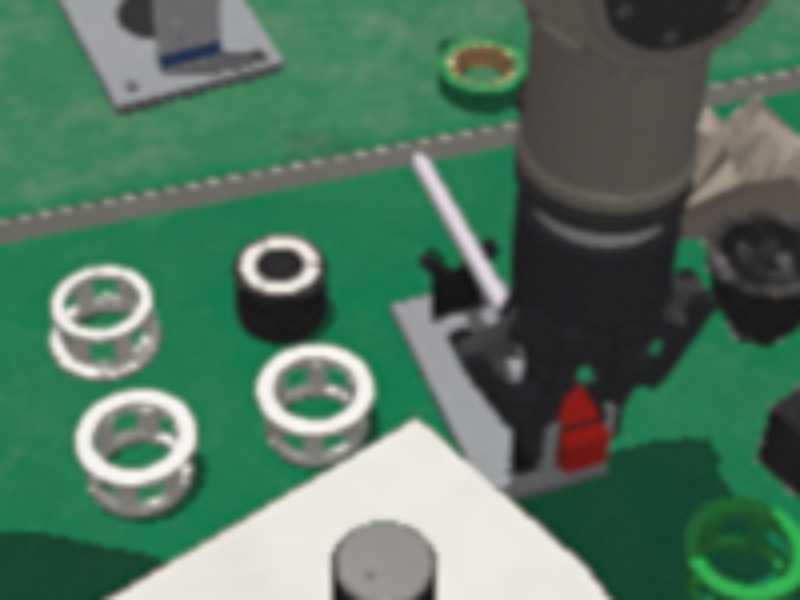

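Rod is level and nearly over the V's (tip at (418,158) in the crop). It needs about −8 mm in y and +2 mm in x, then lowering.

Emit:
send_rows:
  deltas:
    - {"dx": 2, "dy": -4, "dz": 0, "rx": 0, "ry": 0, "rz": 0}
    - {"dx": 2, "dy": -8, "dz": 0, "rx": 0, "ry": 0, "rz": 0}
    - {"dx": 2, "dy": -8, "dz": -10, "rx": 0, "ry": 0, "rz": 0}
    - {"dx": 2, "dy": -8, "dz": -20, "rx": 0, "ry": 0, "rz": 0}
    - {"dx": 2, "dy": -8, "dz": -26, "rx": 0, "ry": 0, "rz": 0}

```text
clock: 6.08
tcp_pos: [0.645, -0.2689, 0.0415]
orientation: [-2.16, -2.281, 0.001]
contact_force: [-0.9, 0.1, -0.4]
grip_width: 0.023
gripper_force: 79.8
```

Emit:
send_rows:
  deltas:
    - {"dx": 0, "dy": 0, "dz": -2, "rx": 0, "ry": 0, "rz": 0}
    - {"dx": 0, "dy": 0, "dz": -4, "rx": 0, "ry": 0, "rz": 0}
    - {"dx": 0, "dy": 0, "dz": -5, "rx": 0, "ry": 0, "rz": 0}
    - {"dx": 0, "dy": 0, "dz": -5, "rx": 0, "ry": 0, "rz": 0}

```text
clock: 6.42
tcp_pos: [0.6455, -0.2686, 0.0376]
orientation: [-2.16, -2.282, -0.0]
contact_force: [-0.7, 0.9, -0.5]
grip_width: 0.0226
gripper_force: 79.8
```

Emit:
send_rows:
  deltas:
    - {"dx": 0, "dy": 0, "dz": -2, "rx": 0, "ry": 0, "rz": 0}
    - {"dx": 0, "dy": 0, "dz": -3, "rx": 0, "ry": 0, "rz": 0}
    - {"dx": 0, "dy": 0, "dz": -3, "rx": 0, "ry": 0, "rz": 0}

```text
clock: 6.67
tcp_pos: [0.6459, -0.2688, 0.0359]
orientation: [2.159, 2.281, 0.0]
contact_force: [-3.6, 0.5, 6.4]
grip_width: 0.0228
gripper_force: 80.9
```

Emit:
send_rows:
  deltas:
    - {"dx": 0, "dy": 0, "dz": 0, "rx": 0, "ry": 0, "rz": 0}
    - {"dx": 0, "dy": 0, "dz": 0, "rx": 0, "ry": 0, "rz": 0}
    - {"dx": 0, "dy": 0, "dz": 0, "rx": 0, "ry": 0, "rz": 0}
    - {"dx": 0, "dy": 0, "dz": 0, "rx": 0, "ry": 0, "rz": 0}
    - {"dx": 0, "dy": 0, "dz": 0, "rx": 0, "ry": 0, "rz": 0}
  jaw: 70

```text
clock: 7.08
tcp_pos: [0.6455, -0.2687, 0.0345]
orientation: [-2.16, -2.281, -0.0]
contact_force: [-0.5, 0.1, 0.5]
grip_width: 0.0698
gripper_force: 0.0
```

Emit:
send_rows:
  deltas:
    - {"dx": 0, "dy": 0, "dz": 15, "rx": 0, "ry": 0, "rz": 0}
    - {"dx": 0, "dy": 0, "dz": 55, "rx": 0, "ry": 0, "rz": 0}
    - {"dx": 0, "dy": 0, "dz": 95, "rx": 0, "ry": 0, "rz": 0}
    - {"dx": 0, "dy": 0, "dz": 135, "rx": 0, "ry": 0, "rz": 0}
    - {"dx": -20, "dy": 30, "dz": 165, "rx": 0, "ry": 0, "rz": 0}
  jaw: 85

```text
clock: 7.5
tcp_pos: [0.6306, -0.2479, 0.2016]
orientation: [2.162, 2.268, 0.003]
contact_force: [0.2, -0.7, 1.7]
grip_width: 0.085
gripper_force: 0.0
```

Emit:
send_rows:
  deltas:
    - {"dx": -30, "dy": 25, "dz": 0, "rx": 0, "ry": 0, "rz": 0}
    - {"dx": -60, "dy": 50, "dz": 0, "rx": 0, "ry": 0, "rz": 0}
    - {"dx": -85, "dy": 75, "dz": 0, "rx": 0, "ry": 0, "rz": 0}
    - {"dx": -110, "dy": 100, "dz": 0, "rx": 0, "ry": 0, "rz": 0}
    - {"dx": -110, "dy": 100, "dz": 0, "rx": 0, "ry": 0, "rz": 0}

```text
clock: 7.92
tcp_pos: [0.513, -0.1367, 0.197]
orientation: [-2.151, -2.286, 0.004]
contact_force: [-0.9, -0.8, -0.8]
grip_width: 0.0849
gripper_force: 0.0
```

```bash
cat >> h.py <<'E'
def circ(P,x0,y0,zlo,zhi,w=.045):
    x,y,z=np.moveaxis(P,-1,0); m=(abs(x-x0)<w)&(abs(y-y0)<w)&(z>zlo)&(z<zhi); q=P[m]
    if len(q)<20: return None,len(q)
    c,rad=cv2.minEnclosingCircle((q[:,:2]*1000).astype(np.float32))
    A=np.c_[2*q[:,:2],np.ones(len(q))]; s=np.linalg.lstsq(A,(q[:,:2]**2).sum(1),rcond=None)[0]
    return np.round(c,1),round(rad,1),'lsq',np.round(s[:2]*1000,1),len(q),round(np.median(q[:,2])*1000,1)
def st():
    o=r.get_obs();M=R.from_rotvec(o['orientation']).as_matrix()
    print('tcp',np.round(o['tcp_pos']*1000,1),'yaw',round(np.degrees(np.arctan2(M[1,1],M[0,1])),2),'tilt',round(np.degrees(np.arccos(-M[2,2])),2),'t',round(o['clock'],1),'grip',round(o['grip_width']*1000,1),o['gripper_force']);return o
def objs(n='wrist'):
    f=grab(n);P=cloud(f)
    for k,(a,b,lo,hi) in dict(c1=(.436,-.068,.027,.04),c2=(.436,-.169,.027,.04),c3=(.536,-.168,.027,.04),c4=(.424,-.302,.027,.04),open=(.538,-.076,.036,.05),cap=(.536,-.286,.038,.055)).items(): print(k,circ(P,a,b,lo,hi))
    return f,P
E
python3 - <<'E'
from h import *
np.set_printoptions(precision=4,suppress=True)
st();f,P=objs();x,y,z=np.moveaxis(P,-1,0)
cv2.imwrite('pics/w2.png',f['frame'])
m=(abs(x-.64)<.04)&(y<-.07)&(y>-.32)&(z>.03)&(z<.062);B=f['frame'].astype(int);red=m&(B[...,2]>110)&(B[...,1]<70)
print('handle',P[red].mean(0) if red.any() else None,P[red].max(0) if red.any() else None)
E
```

```text
tcp [ 513.  -136.7  197. ] yaw 3.5 tilt 0.21 t 7.9 grip 84.9 0.0
c1 (array([437., -69.]), 27.5, 'lsq', array([437.4, -68.9]), 1387, np.float64(33.1))
c2 (array([ 437.6, -169.4]), 31.2, 'lsq', array([ 438.1, -168.7]), 1819, np.float64(33.3))
c3 (array([ 535.9, -164.5]), 31.2, 'lsq', array([ 536. , -163.6]), 1775, np.float64(33.2))
c4 (array([ 425.8, -302.6]), 28.0, 'lsq', array([ 425.8, -301.3]), 770, np.float64(32.9))
open (array([539.2, -75.9]), 26.9, 'lsq', array([538.9, -75.7]), 3558, np.float64(40.2))
cap (array([ 537.6, -285.9]), 26.9, 'lsq', array([ 537.4, -284.3]), 2001, np.float64(43.4))
handle [ 0.6324 -0.2797  0.0515] [ 0.6357 -0.2702  0.0535]
```

View pics/w2.png

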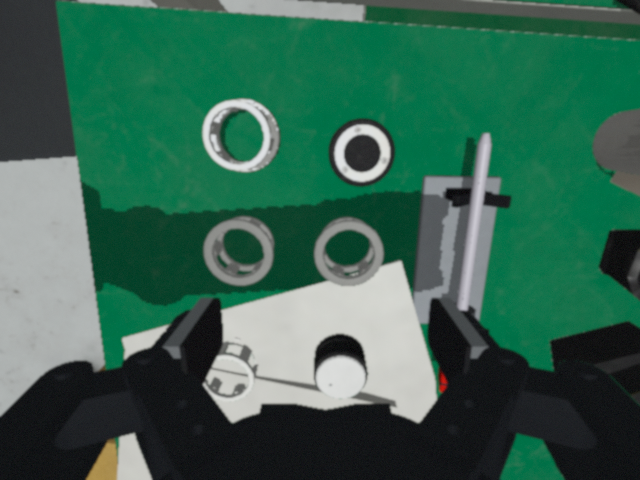

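Rod lies in both V's (tip at (486,137)). c1 and c4 have a smaller top radius than c2 and c3, so I'm checking their profiles before grasping.

```bash
python3 - <<'E'
from h import *
f=load('wrist');P=cloud(f)
for k,(a,b) in dict(c1=(.437,-.069),c2=(.438,-.169),c3=(.536,-.164),c4=(.4258,-.302)).items():
    q=P[(abs(P[...,0]-a)<.04)&(abs(P[...,1]-b)<.04)];d=np.hypot(q[:,0]-a,q[:,1]-b)
    print(k,[(int(s*1000),round(float(np.percentile(q[(d>=s)&(d<s+.002),2],90))*1000,1)) for s in np.arange(.018,.036,.002)])
fl=240/np.tan(np.radians(float(f['vertical_fov']))/2)
g=f['frame'];cv2.imwrite('pics/w2c.png',np.hstack([cv2.resize(g[85:185,190:290],(400,400)),cv2.resize(g[325:405,190:270],(400,400))]))
E
```

```text
c1 [(18, 1.3), (19, 22.0), (21, 33.8), (23, 34.2), (25, 33.8), (27, 7.6), (29, 6.5), (31, 1.3), (33, 1.4)]
c2 [(18, 1.7), (19, 258.8), (21, 260.6), (23, 262.3), (25, 258.8), (27, 256.0), (29, 255.8), (31, 256.0), (33, 270.4)]
c3 [(18, 1.5), (19, 24.9), (21, 33.3), (23, 34.2), (25, 34.1), (27, 219.1), (29, 266.1), (31, 266.5), (33, 266.5)]
c4 [(18, 13.4), (19, 32.7), (21, 33.9), (23, 33.8), (25, 33.3), (27, 13.1), (29, 13.2), (31, 13.6), (33, 13.8)]
```

View pics/w2c.png

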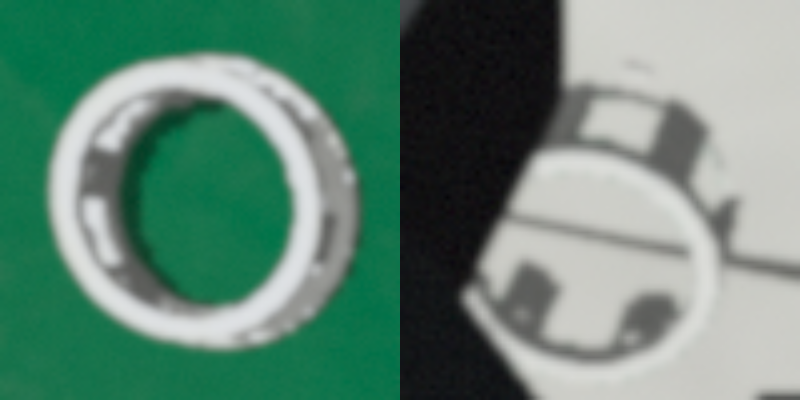

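All four have the same ~55 mm rim (plus a wider foot flange); the outliers were my own fingers in the picture. So all four cages are valid. Next is the open unit.

Emit:
send_rows:
  deltas:
    - {"dx": 13, "dy": 30, "dz": 0, "rx": 0, "ry": 0, "rz": 2}
    - {"dx": 26, "dy": 60, "dz": -5, "rx": 0, "ry": 0, "rz": 4}
    - {"dx": 26, "dy": 61, "dz": -40, "rx": 0, "ry": 0, "rz": 4}
    - {"dx": 26, "dy": 61, "dz": -75, "rx": 0, "ry": 0, "rz": 4}
    - {"dx": 26, "dy": 61, "dz": -105, "rx": 0, "ry": 0, "rz": 4}

```text
clock: 8.38
tcp_pos: [0.5451, -0.0812, 0.0906]
orientation: [2.077, 2.354, 0.002]
contact_force: [0.1, -0.5, -0.3]
grip_width: 0.0851
gripper_force: 0.0
```

Emit:
send_rows:
  deltas:
    - {"dx": 0, "dy": 0, "dz": -30, "rx": 0, "ry": 0, "rz": 0}
    - {"dx": 0, "dy": 0, "dz": -50, "rx": 0, "ry": 0, "rz": 0}
    - {"dx": 0, "dy": 0, "dz": -65, "rx": 0, "ry": 0, "rz": 0}
    - {"dx": 0, "dy": 0, "dz": -73, "rx": 0, "ry": 0, "rz": 0}
    - {"dx": 0, "dy": 0, "dz": -73, "rx": 0, "ry": 0, "rz": 0}

```text
clock: 8.8
tcp_pos: [0.5436, -0.0816, 0.0171]
orientation: [-2.079, -2.354, 0.002]
contact_force: [0.1, 0.9, -0.1]
grip_width: 0.0847
gripper_force: 0.0
```

```bash
python3 -c "
from h import *
st()"
```

```text
tcp [543.6 -81.6  17.1] yaw 7.11 tilt 0.1 t 8.8 grip 84.7 0.0
```

Emit:
send_rows:
  deltas:
    - {"dx": -4.5, "dy": 6, "dz": 0, "rx": 0, "ry": 0, "rz": 0}
    - {"dx": -4.5, "dy": 6, "dz": 0, "rx": 0, "ry": 0, "rz": 0}

```text
clock: 8.97
tcp_pos: [0.5395, -0.074, 0.0194]
orientation: [2.077, 2.356, 0.002]
contact_force: [-0.3, 0.3, -0.7]
grip_width: 0.085
gripper_force: 0.0
```

Emit:
send_rows:
  deltas:
    - {"dx": 0, "dy": 0, "dz": 0, "rx": 0, "ry": 0, "rz": 0}
    - {"dx": 0, "dy": 0, "dz": 0, "rx": 0, "ry": 0, "rz": 0}
    - {"dx": 0, "dy": 0, "dz": 0, "rx": 0, "ry": 0, "rz": 0}
    - {"dx": 0, "dy": 0, "dz": 0, "rx": 0, "ry": 0, "rz": 0}
    - {"dx": 0, "dy": 0, "dz": 0, "rx": 0, "ry": 0, "rz": 0}
  jaw: 45
  newtons: 50

```text
clock: 9.38
tcp_pos: [0.5396, -0.0754, 0.0194]
orientation: [2.078, 2.354, 0.0]
contact_force: [-2.8, 0.4, 8.7]
grip_width: 0.0515
gripper_force: 51.6
```

Emit:
send_rows:
  deltas:
    - {"dx": 0, "dy": 0, "dz": 0, "rx": 0, "ry": 0, "rz": 0}
    - {"dx": 0, "dy": 0, "dz": 0, "rx": 0, "ry": 0, "rz": 0}
    - {"dx": 0, "dy": 0, "dz": 30, "rx": 0, "ry": 0, "rz": 0}
    - {"dx": 0, "dy": 0, "dz": 65, "rx": 0, "ry": 0, "rz": 0}
    - {"dx": 0, "dy": 0, "dz": 105, "rx": 0, "ry": 0, "rz": 0}

```text
clock: 9.8
tcp_pos: [0.5377, -0.0752, 0.1233]
orientation: [-2.077, -2.353, 0.003]
contact_force: [0.7, -1.0, -0.9]
grip_width: 0.0519
gripper_force: 53.4
```

```bash
python3 -c "
from h import *
st()"
```

```text
tcp [537.7 -75.2 123.3] yaw 7.15 tilt 0.2 t 9.8 grip 51.9 53.35900047677569
```

Emit:
send_rows:
  deltas:
    - {"dx": 0, "dy": 15, "dz": 36, "rx": 0, "ry": 0, "rz": 0}
    - {"dx": -2, "dy": 30, "dz": 72, "rx": 0, "ry": 0, "rz": 0}
    - {"dx": -4, "dy": 45, "dz": 108, "rx": 0, "ry": 0, "rz": 0}
    - {"dx": -6, "dy": 60, "dz": 144, "rx": 0, "ry": 0, "rz": 0}
    - {"dx": -8, "dy": 75, "dz": 180, "rx": 0, "ry": 0, "rz": 0}

```text
clock: 10.22
tcp_pos: [0.5304, 0.0005, 0.3053]
orientation: [2.079, 2.355, -0.0]
contact_force: [0.4, -0.3, -1.5]
grip_width: 0.0517
gripper_force: 53.5
```

Emit:
send_rows:
  deltas:
    - {"dx": 0, "dy": 35, "dz": 5, "rx": 0, "ry": 0, "rz": 0}
    - {"dx": 0, "dy": 70, "dz": 5, "rx": 0, "ry": 0, "rz": 0}
    - {"dx": -2, "dy": 105, "dz": 5, "rx": 0, "ry": 0, "rz": 0}
    - {"dx": -4, "dy": 140, "dz": 5, "rx": 0, "ry": 0, "rz": 0}
    - {"dx": -4, "dy": 175, "dz": 5, "rx": 0, "ry": 0, "rz": 0}

```text
clock: 10.63
tcp_pos: [0.5265, 0.1761, 0.3086]
orientation: [2.079, 2.354, -0.0]
contact_force: [0.6, 0.3, -1.4]
grip_width: 0.0515
gripper_force: 53.5
```

Emit:
send_rows:
  deltas:
    - {"dx": 0, "dy": 25, "dz": 0, "rx": 0, "ry": 0, "rz": 0}
    - {"dx": 0, "dy": 35, "dz": 0, "rx": 0, "ry": 0, "rz": 0}
    - {"dx": 0, "dy": 38, "dz": 0, "rx": 0, "ry": 0, "rz": 0}
    - {"dx": 0, "dy": 38, "dz": 0, "rx": 0, "ry": 0, "rz": 0}
    - {"dx": 0, "dy": 38, "dz": 0, "rx": 0, "ry": 0, "rz": 0}

```text
clock: 11.05
tcp_pos: [0.5276, 0.211, 0.308]
orientation: [2.081, 2.353, -0.002]
contact_force: [-0.1, -1.1, -1.6]
grip_width: 0.0517
gripper_force: 53.5
```

```bash
python3 - <<'E'
from h import *
np.set_printoptions(precision=4,suppress=True)
print(st()['joints'])
f=grab('wrist');P=cloud(f);cv2.imwrite('pics/w3.png',f['frame'])
f=grab('side')
E
```

```text
tcp [527.6 211.  308. ] yaw 7.02 tilt 0.08 t 11.1 grip 51.7 53.4566984733101
[ 0.1243  0.3392 -0.7758  1.6952  0.2526  1.2114 -0.5904]
```

View pics/w3.png

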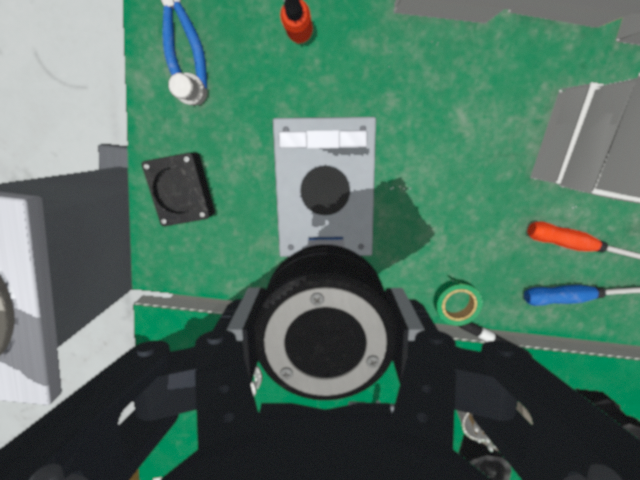

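Held unit at (325,340), pad disc at (325,190), far post at (323,139). I'll fit the pad centre from this view.

```bash
python3 - <<'E'
from h import *
np.set_printoptions(precision=4,suppress=True)
f=load('wrist');P=cloud(f);x,y,z=np.moveaxis(P,-1,0);B=f['frame'].astype(int)
m=(B.max(2)<55)&(z<.03)&(abs(x-.526)<.045)&(abs(y-.218)<.045)
m[220:]=False
n,l,s,_=cv2.connectedComponentsWithStats(m.astype(np.uint8));k=1+np.argmax(s[1:,4]);q=P[l==k]
print('pad',cv2.minEnclosingCircle((q[:,:2]*1000).astype(np.float32)),q.mean(0),len(q))
m=(z>.25)&(z<.27)&(y>.25)&(y<.31);q=P[m];print('far post',cv2.minAreaRect((q[:,:2]*1000).astype(np.float32)),len(q),q[:,2].mean())
sat=B.max(2)-B.min(2)
m=((sat<25)&(z<.03)&(z>0)&(abs(x-.526)<.1)&(abs(y-.218)<.12)&(B.max(2)>60)).astype(np.uint8);m[250:]=0
n,l,s,_=cv2.connectedComponentsWithStats(m);k=1+np.argmax(s[1:,4]);q=P[l==k];print('base',cv2.minAreaRect((q[:,:2]*1000).astype(np.float32)),np.median(q[:,2]))
E
```

```text
pad ((533.9424438476562, 207.39996337890625), 24.986228942871094) [0.5367 0.2015 0.011 ] 363
far post ((518.5873413085938, 280.4947204589844), (44.14159393310547, 7.985108375549316), 7.897365093231201) 1443 0.25830710639570365
base ((526.31103515625, 222.66970825195312), (122.8106460571289, 161.8472442626953), 7.778059005737305) 0.010444300277272112
```

Emit:
send_rows:
  deltas:
    - {"dx": -1, "dy": 8, "dz": 0, "rx": 0, "ry": 0, "rz": 0.7}
    - {"dx": -1, "dy": 8, "dz": 0, "rx": 0, "ry": 0, "rz": 0.7}
    - {"dx": -1, "dy": 8, "dz": -20, "rx": 0, "ry": 0, "rz": 0.7}
    - {"dx": -1, "dy": 8, "dz": -45, "rx": 0, "ry": 0, "rz": 0.7}
    - {"dx": -1, "dy": 8, "dz": -45, "rx": 0, "ry": 0, "rz": 0.7}

```text
clock: 11.57
tcp_pos: [0.5242, 0.2191, 0.2592]
orientation: [-2.063, -2.366, 0.01]
contact_force: [-1.2, -1.4, -2.9]
grip_width: 0.0519
gripper_force: 53.4
```

```bash
python3 -c "
from h import *
st()"
```

```text
tcp [524.2 219.1 259.2] yaw 7.83 tilt 0.39 t 11.6 grip 51.9 53.37528422707692
```

Emit:
send_rows:
  deltas:
    - {"dx": 2, "dy": 0, "dz": -30, "rx": 0, "ry": 0, "rz": 0}
    - {"dx": 2, "dy": 0, "dz": -60, "rx": 0, "ry": 0, "rz": 0}
    - {"dx": 2, "dy": 0, "dz": -90, "rx": 0, "ry": 0, "rz": 0}
    - {"dx": 2, "dy": 0, "dz": -120, "rx": 0, "ry": 0, "rz": 0}
    - {"dx": 2, "dy": 0, "dz": -130, "rx": 0, "ry": 0, "rz": 0}

```text
clock: 11.98
tcp_pos: [0.5267, 0.2195, 0.1302]
orientation: [-2.063, -2.366, 0.008]
contact_force: [-0.8, -0.2, -1.1]
grip_width: 0.0517
gripper_force: 53.4
```

Emit:
send_rows:
  deltas:
    - {"dx": 0, "dy": 0, "dz": -25, "rx": 0, "ry": 0, "rz": 0}
    - {"dx": 0, "dy": 0, "dz": -50, "rx": 0, "ry": 0, "rz": 0}
    - {"dx": 0, "dy": 0, "dz": -70, "rx": 0, "ry": 0, "rz": 0}
    - {"dx": 0, "dy": 0, "dz": -83, "rx": 0, "ry": 0, "rz": 0}
    - {"dx": 0, "dy": 0, "dz": -88, "rx": 0, "ry": 0, "rz": 0}

```text
clock: 12.4
tcp_pos: [0.5282, 0.2207, 0.0445]
orientation: [-2.064, -2.367, 0.002]
contact_force: [-0.6, -0.0, -1.7]
grip_width: 0.0517
gripper_force: 53.5
```

Emit:
send_rows:
  deltas:
    - {"dx": 0, "dy": 0, "dz": 0, "rx": 0, "ry": 0, "rz": 0}
    - {"dx": 0, "dy": 0, "dz": 0, "rx": 0, "ry": 0, "rz": 0}

```text
clock: 12.57
tcp_pos: [0.5291, 0.2215, 0.0465]
orientation: [2.064, 2.368, 0.002]
contact_force: [0.7, -0.1, -1.1]
grip_width: 0.0518
gripper_force: 53.5
```

Emit:
send_rows:
  deltas:
    - {"dx": -2.5, "dy": -2.5, "dz": -5, "rx": 0, "ry": 0, "rz": 0}
    - {"dx": -2.5, "dy": -2.5, "dz": -10, "rx": 0, "ry": 0, "rz": 0}
    - {"dx": -2.5, "dy": -2.5, "dz": -13, "rx": 0, "ry": 0, "rz": 0}
    - {"dx": -2.5, "dy": -2.5, "dz": -13, "rx": 0, "ry": 0, "rz": 0}

```text
clock: 12.9
tcp_pos: [0.5254, 0.218, 0.0318]
orientation: [-2.065, -2.368, 0.001]
contact_force: [-0.4, -0.5, -1.2]
grip_width: 0.0517
gripper_force: 53.5
```

Emit:
send_rows:
  deltas:
    - {"dx": 0, "dy": 0, "dz": -1, "rx": 0, "ry": 0, "rz": 0}
    - {"dx": 0, "dy": 0, "dz": -2, "rx": 0, "ry": 0, "rz": 0}
    - {"dx": 0, "dy": 0, "dz": -3, "rx": 0, "ry": 0, "rz": 0}

```text
clock: 13.15
tcp_pos: [0.5258, 0.2186, 0.0295]
orientation: [2.064, 2.368, 0.001]
contact_force: [-5.1, -2.2, 14.8]
grip_width: 0.0517
gripper_force: 55.2
```

Emit:
send_rows:
  deltas:
    - {"dx": 0, "dy": 0, "dz": 0, "rx": 0, "ry": 0, "rz": 0}
    - {"dx": 0, "dy": 0, "dz": 0, "rx": 0, "ry": 0, "rz": 0}
    - {"dx": 0, "dy": 0, "dz": 0, "rx": 0, "ry": 0, "rz": 0}
    - {"dx": 0, "dy": 0, "dz": 0, "rx": 0, "ry": 0, "rz": 0}
    - {"dx": 0, "dy": 0, "dz": 10, "rx": 0, "ry": 0, "rz": 0}
  jaw: 80

```text
clock: 13.57
tcp_pos: [0.5247, 0.2177, 0.0382]
orientation: [-2.064, -2.367, 0.004]
contact_force: [0.1, -1.3, 0.6]
grip_width: 0.0802
gripper_force: 0.0
```

Emit:
send_rows:
  deltas:
    - {"dx": 0, "dy": 0, "dz": 25, "rx": 0, "ry": 0, "rz": 0}
    - {"dx": 0, "dy": 0, "dz": 65, "rx": 0, "ry": 0, "rz": 0}
    - {"dx": 0, "dy": 0, "dz": 105, "rx": 0, "ry": 0, "rz": 0}
    - {"dx": 0, "dy": 0, "dz": 145, "rx": 0, "ry": 0, "rz": 0}
    - {"dx": 0, "dy": 0, "dz": 180, "rx": 0, "ry": 0, "rz": 0}

```text
clock: 13.98
tcp_pos: [0.5256, 0.2188, 0.2227]
orientation: [2.063, 2.368, 0.003]
contact_force: [0.7, 0.4, -0.5]
grip_width: 0.0799
gripper_force: 0.0
```

Emit:
send_rows:
  deltas:
    - {"dx": 0, "dy": 0, "dz": 35, "rx": 0, "ry": 0, "rz": 0}
    - {"dx": 0, "dy": 0, "dz": 70, "rx": 0, "ry": 0, "rz": 0}
    - {"dx": 0, "dy": -35, "dz": 80, "rx": 0, "ry": 0, "rz": 0}
    - {"dx": 0, "dy": -75, "dz": 80, "rx": 0, "ry": 0, "rz": 0}
    - {"dx": 0, "dy": -115, "dz": 80, "rx": 0, "ry": 0, "rz": 0}

```text
clock: 14.4
tcp_pos: [0.5257, 0.1034, 0.3014]
orientation: [2.059, 2.37, 0.004]
contact_force: [0.5, -1.2, -0.7]
grip_width: 0.0801
gripper_force: 0.0
```

Emit:
send_rows:
  deltas:
    - {"dx": 2, "dy": -40, "dz": 0, "rx": 0, "ry": 0, "rz": 0}
    - {"dx": 4, "dy": -80, "dz": 0, "rx": 0, "ry": 0, "rz": 0}
    - {"dx": 6, "dy": -120, "dz": 0, "rx": 0, "ry": 0, "rz": 0}
    - {"dx": 8, "dy": -160, "dz": 0, "rx": 0, "ry": 0, "rz": 0}
    - {"dx": 10, "dy": -200, "dz": 0, "rx": 0, "ry": 0, "rz": 0}

```text
clock: 14.82
tcp_pos: [0.5352, -0.0983, 0.3003]
orientation: [2.063, 2.368, 0.0]
contact_force: [0.5, 0.3, -1.0]
grip_width: 0.0801
gripper_force: 0.0
```

```bash
python3 - <<'E'
from h import *
np.set_printoptions(precision=4,suppress=True)
print(st()['joints'])
f=grab('top');P=cloud(f);print(circ(P,.5265,.219,.04,.065,.04));print(circ(P,.536,-.286,.036,.06));print(circ(P,.437,-.069,.028,.045,.04))
f=grab('wrist');P=cloud(f)
print(circ(P,.5265,.219,.045,.06,.045))
E
```

```text
tcp [535.2 -98.3 300.3] yaw 7.87 tilt 0.05 t 14.8 grip 80.1 0.0
[ 0.6223  0.276  -0.6686  1.7647  0.1855  1.1636  0.0356]
(array([525.9, 218. ]), 27.4, 'lsq', array([525.2, 217.1]), 264, np.float64(50.5))
(array([ 536.3, -290.9]), 25.0, 'lsq', array([ 536.6, -294.6]), 124, np.float64(43.8))
(array([435.9, -68. ]), 27.3, 'lsq', array([435.8, -68.4]), 90, np.float64(34.1))
(None, 0)
```

Open unit sits at (526, 218), centred. Now cage 3.

Emit:
send_rows:
  deltas:
    - {"dx": 1, "dy": -33, "dz": 0, "rx": 0, "ry": 0, "rz": 0}
    - {"dx": 1, "dy": -62, "dz": -15, "rx": 0, "ry": 0, "rz": 0}
    - {"dx": 1, "dy": -66, "dz": -50, "rx": 0, "ry": 0, "rz": 0}
    - {"dx": 1, "dy": -66, "dz": -85, "rx": 0, "ry": 0, "rz": 0}
    - {"dx": 1, "dy": -66, "dz": -120, "rx": 0, "ry": 0, "rz": 0}
  jaw: 85

```text
clock: 15.33
tcp_pos: [0.5367, -0.1633, 0.179]
orientation: [2.065, 2.365, 0.001]
contact_force: [0.8, 0.1, -0.6]
grip_width: 0.0851
gripper_force: 0.0
```

Emit:
send_rows:
  deltas:
    - {"dx": 0, "dy": 0, "dz": -35, "rx": 0, "ry": 0, "rz": 0}
    - {"dx": 0, "dy": 0, "dz": -70, "rx": 0, "ry": 0, "rz": 0}
    - {"dx": 0, "dy": 0, "dz": -95, "rx": 0, "ry": 0, "rz": 0}
    - {"dx": 0, "dy": 0, "dz": -110, "rx": 0, "ry": 0, "rz": 0}
    - {"dx": 0, "dy": 0, "dz": -110, "rx": 0, "ry": 0, "rz": 0}

```text
clock: 15.75
tcp_pos: [0.5344, -0.1618, 0.0665]
orientation: [-2.06, -2.365, 0.003]
contact_force: [-0.3, 0.4, -0.4]
grip_width: 0.085
gripper_force: 0.0
```

Emit:
send_rows:
  deltas:
    - {"dx": 0, "dy": 0, "dz": 0, "rx": 0, "ry": 0, "rz": 0}
    - {"dx": 0, "dy": 0, "dz": 0, "rx": 0, "ry": 0, "rz": 0}

```text
clock: 15.92
tcp_pos: [0.5378, -0.1625, 0.0708]
orientation: [2.063, 2.367, 0.002]
contact_force: [-0.4, 0.3, 1.0]
grip_width: 0.0848
gripper_force: 0.0
```

Emit:
send_rows:
  deltas:
    - {"dx": -1.5, "dy": -1.5, "dz": -20, "rx": 0, "ry": 0, "rz": 0}
    - {"dx": -1.5, "dy": -1.5, "dz": -40, "rx": 0, "ry": 0, "rz": 0}
    - {"dx": -1.5, "dy": -1.5, "dz": -50, "rx": 0, "ry": 0, "rz": 0}
    - {"dx": -1.5, "dy": -1.5, "dz": -50, "rx": 0, "ry": 0, "rz": 0}
    - {"dx": -1.5, "dy": -1.5, "dz": -50, "rx": 0, "ry": 0, "rz": 0}

```text
clock: 16.33
tcp_pos: [0.5358, -0.1641, 0.0201]
orientation: [2.064, 2.368, 0.001]
contact_force: [0.5, -0.3, -0.5]
grip_width: 0.0847
gripper_force: 0.0
```

Emit:
send_rows:
  deltas:
    - {"dx": 0, "dy": 0, "dz": 0, "rx": 0, "ry": 0, "rz": 0}
    - {"dx": 0, "dy": 0, "dz": 0, "rx": 0, "ry": 0, "rz": 0}
    - {"dx": 0, "dy": 0, "dz": 0, "rx": 0, "ry": 0, "rz": 0}
    - {"dx": 0, "dy": 0, "dz": 0, "rx": 0, "ry": 0, "rz": 0}
    - {"dx": 0, "dy": 0, "dz": 0, "rx": 0, "ry": 0, "rz": 0}
  jaw: 45
  newtons: 35

```text
clock: 16.75
tcp_pos: [0.5361, -0.1643, 0.021]
orientation: [2.063, 2.367, 0.001]
contact_force: [-1.9, 0.8, 8.0]
grip_width: 0.0591
gripper_force: 36.1
```

Emit:
send_rows:
  deltas:
    - {"dx": 0, "dy": 0, "dz": 0, "rx": 0, "ry": 0, "rz": 0}
    - {"dx": 0, "dy": 0, "dz": 0, "rx": 0, "ry": 0, "rz": 0}

```text
clock: 16.92
tcp_pos: [0.5361, -0.1642, 0.021]
orientation: [2.063, 2.367, 0.001]
contact_force: [-2.6, 0.2, 8.1]
grip_width: 0.0595
gripper_force: 36.1
```

Emit:
send_rows:
  deltas:
    - {"dx": 0, "dy": 0, "dz": 15, "rx": 0, "ry": 0, "rz": 0}
    - {"dx": 0, "dy": 5, "dz": 50, "rx": 0, "ry": 0, "rz": 0}
    - {"dx": 0, "dy": 15, "dz": 88, "rx": 0, "ry": 0, "rz": 0}
    - {"dx": -2, "dy": 30, "dz": 124, "rx": 0, "ry": 0, "rz": 0}
    - {"dx": -4, "dy": 45, "dz": 160, "rx": 0, "ry": 0, "rz": 0}

```text
clock: 17.33
tcp_pos: [0.5311, -0.1187, 0.1817]
orientation: [2.065, 2.367, 0.001]
contact_force: [0.6, -1.5, 0.5]
grip_width: 0.0594
gripper_force: 37.9
```

Emit:
send_rows:
  deltas:
    - {"dx": 0, "dy": 25, "dz": 30, "rx": 0, "ry": 0, "rz": 0}
    - {"dx": 0, "dy": 50, "dz": 60, "rx": 0, "ry": 0, "rz": 0}
    - {"dx": -2, "dy": 75, "dz": 90, "rx": 0, "ry": 0, "rz": 0}
    - {"dx": -4, "dy": 105, "dz": 110, "rx": 0, "ry": 0, "rz": 0}
    - {"dx": -6, "dy": 140, "dz": 122, "rx": 0, "ry": 0, "rz": 0}

```text
clock: 17.75
tcp_pos: [0.526, 0.0214, 0.305]
orientation: [2.064, 2.362, 0.004]
contact_force: [0.6, -0.0, -0.1]
grip_width: 0.0593
gripper_force: 37.9
```

Emit:
send_rows:
  deltas:
    - {"dx": 0, "dy": 38, "dz": 0, "rx": 0, "ry": 0, "rz": 0}
    - {"dx": 0, "dy": 76, "dz": 0, "rx": 0, "ry": 0, "rz": 0}
    - {"dx": 0, "dy": 114, "dz": 0, "rx": 0, "ry": 0, "rz": 0}
    - {"dx": 0, "dy": 150, "dz": 0, "rx": 0, "ry": 0, "rz": 0}
    - {"dx": 0, "dy": 180, "dz": 0, "rx": 0, "ry": 0, "rz": 0}

```text
clock: 18.17
tcp_pos: [0.5244, 0.2039, 0.3023]
orientation: [2.062, 2.37, 0.002]
contact_force: [1.1, -0.3, -0.1]
grip_width: 0.0596
gripper_force: 37.9
```

Emit:
send_rows:
  deltas:
    - {"dx": 0, "dy": 10, "dz": 0, "rx": 0, "ry": 0, "rz": 0}
    - {"dx": 0, "dy": 15, "dz": 0, "rx": 0, "ry": 0, "rz": 0}
    - {"dx": 0, "dy": 15, "dz": 0, "rx": 0, "ry": 0, "rz": 0}
    - {"dx": 0, "dy": 15, "dz": 0, "rx": 0, "ry": 0, "rz": 0}

```text
clock: 18.5
tcp_pos: [0.5255, 0.2143, 0.3013]
orientation: [2.066, 2.366, -0.001]
contact_force: [0.7, -0.3, 0.2]
grip_width: 0.0591
gripper_force: 37.9
```

```bash
python3 - <<'E'
from h import *
print(st()['joints'])
f=grab('wrist');cv2.imwrite('pics/w4.png',f['frame'][180:480,150:550])
E
```

```text
tcp [525.5 214.3 301.3] yaw 7.75 tilt 0.07 t 18.5 grip 59.1 37.91730042459676
[ 0.12385023  0.34574653 -0.78465206  1.7055401   0.26105248  1.19890711
 -0.59201071]
```

View pics/w4.png

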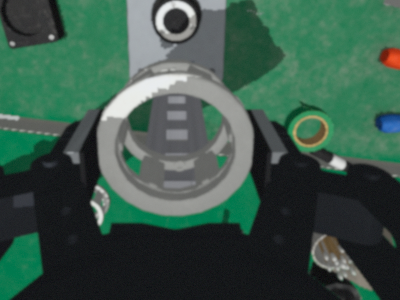

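Cage is held centred and level, with the open unit visible on the pad. Lowering it.

Emit:
send_rows:
  deltas:
    - {"dx": 0.5, "dy": 4, "dz": 0, "rx": 0, "ry": 0, "rz": 0}
    - {"dx": 0.5, "dy": 4, "dz": -20, "rx": 0, "ry": 0, "rz": 0}
    - {"dx": 0.5, "dy": 4, "dz": -45, "rx": 0, "ry": 0, "rz": 0}
    - {"dx": 0.5, "dy": 4, "dz": -75, "rx": 0, "ry": 0, "rz": 0}
    - {"dx": 0.5, "dy": 4, "dz": -105, "rx": 0, "ry": 0, "rz": 0}

```text
clock: 18.97
tcp_pos: [0.5265, 0.2188, 0.1957]
orientation: [2.066, 2.365, 0.002]
contact_force: [-0.0, -0.2, 0.3]
grip_width: 0.0595
gripper_force: 37.9
```

Emit:
send_rows:
  deltas:
    - {"dx": 0, "dy": 0, "dz": -30, "rx": 0, "ry": 0, "rz": 0}
    - {"dx": 0, "dy": 0, "dz": -60, "rx": 0, "ry": 0, "rz": 0}
    - {"dx": 0, "dy": 0, "dz": -85, "rx": 0, "ry": 0, "rz": 0}
    - {"dx": 0, "dy": 0, "dz": -100, "rx": 0, "ry": 0, "rz": 0}
    - {"dx": 0, "dy": 0, "dz": -105, "rx": 0, "ry": 0, "rz": 0}

```text
clock: 19.38
tcp_pos: [0.5246, 0.2178, 0.0885]
orientation: [-2.065, -2.365, 0.007]
contact_force: [0.2, 0.2, 0.7]
grip_width: 0.0595
gripper_force: 37.9
```

Emit:
send_rows:
  deltas:
    - {"dx": 0, "dy": 0, "dz": 0, "rx": 0, "ry": 0, "rz": 0}
    - {"dx": 0, "dy": 0, "dz": 0, "rx": 0, "ry": 0, "rz": 0}
    - {"dx": 0, "dy": 0, "dz": 0, "rx": 0, "ry": 0, "rz": 0}

```text
clock: 19.63
tcp_pos: [0.5267, 0.2202, 0.0927]
orientation: [2.064, 2.367, 0.003]
contact_force: [-0.3, 0.3, -0.3]
grip_width: 0.0594
gripper_force: 37.9
```

Emit:
send_rows:
  deltas:
    - {"dx": -0.5, "dy": -1.5, "dz": -8, "rx": 0, "ry": 0, "rz": 0}
    - {"dx": -0.5, "dy": -1.5, "dz": -15, "rx": 0, "ry": 0, "rz": 0}
    - {"dx": -0.5, "dy": -1.5, "dz": -18, "rx": 0, "ry": 0, "rz": 0}
    - {"dx": -0.5, "dy": -1.5, "dz": -18, "rx": 0, "ry": 0, "rz": 0}

```text
clock: 19.97
tcp_pos: [0.5247, 0.2179, 0.0724]
orientation: [-2.064, -2.368, 0.002]
contact_force: [-0.4, 1.3, -0.7]
grip_width: 0.0591
gripper_force: 37.9
```

Emit:
send_rows:
  deltas:
    - {"dx": 0, "dy": 0, "dz": -1, "rx": 0, "ry": 0, "rz": 0}
    - {"dx": 0, "dy": 0, "dz": -2, "rx": 0, "ry": 0, "rz": 0}
    - {"dx": 0, "dy": 0, "dz": -3.5, "rx": 0, "ry": 0, "rz": 0}

```text
clock: 20.22
tcp_pos: [0.5256, 0.2187, 0.0704]
orientation: [2.064, 2.368, 0.001]
contact_force: [-5.7, -4.5, 22.5]
grip_width: 0.0595
gripper_force: 39.6
```

```bash
python3 -c "
from h import *
print(st()['contact_force'])"
```

```text
tcp [525.6 218.7  70.4] yaw 7.84 tilt 0.05 t 20.2 grip 59.5 39.62204601972189
[-5.66864088 -4.50339647 22.49900302]
```

Emit:
send_rows:
  deltas:
    - {"dx": 0, "dy": 0, "dz": 1, "rx": 0, "ry": 0, "rz": 0}
    - {"dx": 0, "dy": 0, "dz": 1, "rx": 0, "ry": 0, "rz": 0}
    - {"dx": 0, "dy": 0, "dz": 1, "rx": 0, "ry": 0, "rz": 0}
    - {"dx": 0, "dy": 0, "dz": 1, "rx": 0, "ry": 0, "rz": 0}
    - {"dx": 0, "dy": 0, "dz": 8, "rx": 0, "ry": 0, "rz": 0}
  jaw: 84

```text
clock: 20.63
tcp_pos: [0.5244, 0.2179, 0.0769]
orientation: [-2.064, -2.367, 0.003]
contact_force: [0.5, -0.4, -0.3]
grip_width: 0.0839
gripper_force: 0.0
```

Emit:
send_rows:
  deltas:
    - {"dx": 0, "dy": 0, "dz": 25, "rx": 0, "ry": 0, "rz": 0}
    - {"dx": 0, "dy": 0, "dz": 60, "rx": 0, "ry": 0, "rz": 0}
    - {"dx": 0, "dy": 0, "dz": 95, "rx": 0, "ry": 0, "rz": 0}
    - {"dx": 0, "dy": 0, "dz": 135, "rx": 0, "ry": 0, "rz": 0}
    - {"dx": 0, "dy": 0, "dz": 170, "rx": 0, "ry": 0, "rz": 0}

```text
clock: 21.05
tcp_pos: [0.5249, 0.2187, 0.2505]
orientation: [2.064, 2.369, 0.001]
contact_force: [1.0, -1.1, 0.2]
grip_width: 0.0841
gripper_force: 0.0
```

Emit:
send_rows:
  deltas:
    - {"dx": 0, "dy": 0, "dz": 35, "rx": 0, "ry": 0, "rz": 0}
    - {"dx": -8, "dy": -25, "dz": 60, "rx": 0, "ry": 0, "rz": 0}
    - {"dx": -17, "dy": -60, "dz": 60, "rx": 0, "ry": 0, "rz": 0}
    - {"dx": -26, "dy": -98, "dz": 60, "rx": 0, "ry": 0, "rz": 0}
    - {"dx": -35, "dy": -136, "dz": 60, "rx": 0, "ry": 0, "rz": 0}

```text
clock: 21.47
tcp_pos: [0.4896, 0.0816, 0.3087]
orientation: [2.062, 2.369, 0.002]
contact_force: [0.1, -0.7, 0.2]
grip_width: 0.084
gripper_force: 0.0
```

Emit:
send_rows:
  deltas:
    - {"dx": -8, "dy": -38, "dz": 0, "rx": 0, "ry": 0, "rz": 0}
    - {"dx": -16, "dy": -76, "dz": 0, "rx": 0, "ry": 0, "rz": 0}
    - {"dx": -24, "dy": -114, "dz": 0, "rx": 0, "ry": 0, "rz": 0}
    - {"dx": -32, "dy": -152, "dz": 0, "rx": 0, "ry": 0, "rz": 0}
    - {"dx": -40, "dy": -190, "dz": 0, "rx": 0, "ry": 0, "rz": 0}

```text
clock: 21.88
tcp_pos: [0.4493, -0.1091, 0.3085]
orientation: [2.063, 2.368, 0.0]
contact_force: [1.1, 1.2, -0.4]
grip_width: 0.0838
gripper_force: 0.0
```

Emit:
send_rows:
  deltas:
    - {"dx": -6, "dy": -30, "dz": -30, "rx": 0, "ry": 0, "rz": 0}
    - {"dx": -12, "dy": -60, "dz": -50, "rx": 0, "ry": 0, "rz": 0}
    - {"dx": -12, "dy": -60, "dz": -80, "rx": 0, "ry": 0, "rz": 0}
    - {"dx": -12, "dy": -60, "dz": -100, "rx": 0, "ry": 0, "rz": 0}
    - {"dx": -12, "dy": -60, "dz": -100, "rx": 0, "ry": 0, "rz": 0}

```text
clock: 22.3
tcp_pos: [0.4353, -0.1674, 0.2045]
orientation: [-2.061, -2.362, 0.003]
contact_force: [-0.2, 1.6, 0.0]
grip_width: 0.084
gripper_force: 0.0
```

```bash
python3 - <<'E'
from h import *
print(st()['joints'])
f=grab('top');P=cloud(f);print(circ(P,.5265,.219,.07,.10,.04));print(circ(P,.536,-.286,.036,.06));print(circ(P,.437,-.069,.028,.045,.04));print(circ(P,.425,-.302,.028,.045,.04))
f=grab('wrist');P=cloud(f)
print(circ(P,.4375,-.169,.028,.045,.04))
E
```

```text
tcp [ 435.3 -167.4  204.5] yaw 7.78 tilt 0.4 t 22.3 grip 84.0 0.0
[ 0.74671957  0.23246339 -0.57941105  2.04181466  0.15766788  0.91702967
  0.21833514]
(array([525.4, 218.5]), 30.7, 'lsq', array([525.2, 218.3]), 172, np.float64(82.7))
(array([ 544.3, -285.8]), 24.8, 'lsq', array([ 544.7, -286.2]), 112, np.float64(43.6))
(array([435.8, -68.4]), 27.4, 'lsq', array([435.8, -68.3]), 92, np.float64(34.1))
(None, 0)
(array([ 437.6, -169.5]), 31.0, 'lsq', array([ 437.4, -169. ]), 1697, np.float64(33.3))
```

Cage 3 is centred on the stack (top at 83 mm, as expected). c1 and c4 stand the other way up from c2 and c3 (wide ring at the foot). All four have the same size and height and are white, so all count. Next is cage 2.

Emit:
send_rows:
  deltas:
    - {"dx": 2, "dy": -2, "dz": -30, "rx": 0, "ry": 0, "rz": 0}
    - {"dx": 2, "dy": -2, "dz": -60, "rx": 0, "ry": 0, "rz": 0}
    - {"dx": 2, "dy": -2, "dz": -90, "rx": 0, "ry": 0, "rz": 0}
    - {"dx": 2, "dy": -2, "dz": -115, "rx": 0, "ry": 0, "rz": 0}
    - {"dx": 2, "dy": -2, "dz": -130, "rx": 0, "ry": 0, "rz": 0}
  jaw: 85

```text
clock: 22.82
tcp_pos: [0.4409, -0.1693, 0.0774]
orientation: [2.063, 2.368, 0.001]
contact_force: [0.3, 0.1, 0.7]
grip_width: 0.0852
gripper_force: 0.0
```

Emit:
send_rows:
  deltas:
    - {"dx": 0, "dy": 0, "dz": 0, "rx": 0, "ry": 0, "rz": 0}
    - {"dx": 0, "dy": 0, "dz": 0, "rx": 0, "ry": 0, "rz": 0}

```text
clock: 22.98
tcp_pos: [0.4415, -0.1694, 0.079]
orientation: [2.063, 2.368, 0.001]
contact_force: [0.8, -0.3, 1.8]
grip_width: 0.0849
gripper_force: 0.0
```

Emit:
send_rows:
  deltas:
    - {"dx": -4, "dy": 0, "dz": -20, "rx": 0, "ry": 0, "rz": 0}
    - {"dx": -4, "dy": 0, "dz": -42, "rx": 0, "ry": 0, "rz": 0}
    - {"dx": -4, "dy": 0, "dz": -57, "rx": 0, "ry": 0, "rz": 0}
    - {"dx": -4, "dy": 0, "dz": -57, "rx": 0, "ry": 0, "rz": 0}
    - {"dx": -4, "dy": 0, "dz": -57, "rx": 0, "ry": 0, "rz": 0}

```text
clock: 23.4
tcp_pos: [0.4376, -0.1698, 0.0223]
orientation: [2.063, 2.367, 0.001]
contact_force: [0.8, -0.3, 0.3]
grip_width: 0.0851
gripper_force: 0.0
```

Emit:
send_rows:
  deltas:
    - {"dx": 0, "dy": 0, "dz": 0, "rx": 0, "ry": 0, "rz": 0}
    - {"dx": 0, "dy": 0, "dz": 0, "rx": 0, "ry": 0, "rz": 0}
    - {"dx": 0, "dy": 0, "dz": 0, "rx": 0, "ry": 0, "rz": 0}
    - {"dx": 0, "dy": 0, "dz": 0, "rx": 0, "ry": 0, "rz": 0}
    - {"dx": 0, "dy": 0, "dz": 0, "rx": 0, "ry": 0, "rz": 0}
  jaw: 45
  newtons: 35

```text
clock: 23.82
tcp_pos: [0.4376, -0.1701, 0.0229]
orientation: [2.063, 2.365, 0.001]
contact_force: [-2.1, 1.0, 13.9]
grip_width: 0.0587
gripper_force: 34.2
```

Emit:
send_rows:
  deltas:
    - {"dx": 0, "dy": 0, "dz": 0, "rx": 0, "ry": 0, "rz": 0}
    - {"dx": 0, "dy": 0, "dz": 0, "rx": 0, "ry": 0, "rz": 0}

```text
clock: 23.98
tcp_pos: [0.4377, -0.17, 0.0229]
orientation: [2.062, 2.365, 0.001]
contact_force: [-2.8, 1.4, 14.4]
grip_width: 0.0585
gripper_force: 34.2
```

Emit:
send_rows:
  deltas:
    - {"dx": 0, "dy": 0, "dz": 15, "rx": 0, "ry": 0, "rz": 0}
    - {"dx": 3, "dy": 5, "dz": 50, "rx": 0, "ry": 0, "rz": 0}
    - {"dx": 8, "dy": 15, "dz": 86, "rx": 0, "ry": 0, "rz": 0}
    - {"dx": 15, "dy": 30, "dz": 120, "rx": 0, "ry": 0, "rz": 0}
    - {"dx": 22, "dy": 45, "dz": 155, "rx": 0, "ry": 0, "rz": 0}

```text
clock: 24.4
tcp_pos: [0.4581, -0.1243, 0.1783]
orientation: [2.065, 2.366, 0.001]
contact_force: [1.1, 0.2, -1.2]
grip_width: 0.059
gripper_force: 37.8
```

Emit:
send_rows:
  deltas:
    - {"dx": 7, "dy": 25, "dz": 30, "rx": 0, "ry": 0, "rz": 0}
    - {"dx": 14, "dy": 50, "dz": 60, "rx": 0, "ry": 0, "rz": 0}
    - {"dx": 20, "dy": 75, "dz": 88, "rx": 0, "ry": 0, "rz": 0}
    - {"dx": 26, "dy": 105, "dz": 112, "rx": 0, "ry": 0, "rz": 0}
    - {"dx": 32, "dy": 140, "dz": 127, "rx": 0, "ry": 0, "rz": 0}

```text
clock: 24.82
tcp_pos: [0.4911, 0.0159, 0.3067]
orientation: [2.064, 2.362, 0.003]
contact_force: [1.5, -0.3, -0.5]
grip_width: 0.0589
gripper_force: 37.8
```

Emit:
send_rows:
  deltas:
    - {"dx": 7, "dy": 37, "dz": 0, "rx": 0, "ry": 0, "rz": 0}
    - {"dx": 14, "dy": 74, "dz": 0, "rx": 0, "ry": 0, "rz": 0}
    - {"dx": 21, "dy": 111, "dz": 0, "rx": 0, "ry": 0, "rz": 0}
    - {"dx": 28, "dy": 148, "dz": 0, "rx": 0, "ry": 0, "rz": 0}
    - {"dx": 34, "dy": 180, "dz": 0, "rx": 0, "ry": 0, "rz": 0}

```text
clock: 25.23
tcp_pos: [0.524, 0.198, 0.304]
orientation: [2.063, 2.369, 0.002]
contact_force: [-0.3, 1.2, 0.2]
grip_width: 0.0582
gripper_force: 37.8
```

Emit:
send_rows:
  deltas:
    - {"dx": 0, "dy": 10, "dz": 0, "rx": 0, "ry": 0, "rz": 0}
    - {"dx": 0, "dy": 22, "dz": 0, "rx": 0, "ry": 0, "rz": 0}
    - {"dx": 0, "dy": 22, "dz": 0, "rx": 0, "ry": 0, "rz": 0}
    - {"dx": 0, "dy": 22, "dz": 0, "rx": 0, "ry": 0, "rz": 0}
    - {"dx": 0, "dy": 22, "dz": 0, "rx": 0, "ry": 0, "rz": 0}

```text
clock: 25.65
tcp_pos: [0.5245, 0.2155, 0.3028]
orientation: [2.066, 2.365, -0.001]
contact_force: [-0.3, -0.8, -0.6]
grip_width: 0.0587
gripper_force: 37.8
```

Emit:
send_rows:
  deltas:
    - {"dx": 1, "dy": 3, "dz": -5, "rx": 0, "ry": 0, "rz": 0}
    - {"dx": 1, "dy": 3, "dz": -30, "rx": 0, "ry": 0, "rz": 0}
    - {"dx": 1, "dy": 3, "dz": -60, "rx": 0, "ry": 0, "rz": 0}
    - {"dx": 1, "dy": 3, "dz": -90, "rx": 0, "ry": 0, "rz": 0}
    - {"dx": 1, "dy": 3, "dz": -100, "rx": 0, "ry": 0, "rz": 0}

```text
clock: 26.07
tcp_pos: [0.5235, 0.2176, 0.1985]
orientation: [-2.065, -2.365, 0.009]
contact_force: [-0.5, -0.8, -0.5]
grip_width: 0.0589
gripper_force: 37.8
```

Emit:
send_rows:
  deltas:
    - {"dx": 0, "dy": 0, "dz": -25, "rx": 0, "ry": 0, "rz": 0}
    - {"dx": 0, "dy": 0, "dz": -50, "rx": 0, "ry": 0, "rz": 0}
    - {"dx": 0, "dy": 0, "dz": -70, "rx": 0, "ry": 0, "rz": 0}
    - {"dx": 0, "dy": 0, "dz": -80, "rx": 0, "ry": 0, "rz": 0}
    - {"dx": 0, "dy": 0, "dz": -80, "rx": 0, "ry": 0, "rz": 0}

```text
clock: 26.48
tcp_pos: [0.5244, 0.2191, 0.1211]
orientation: [-2.065, -2.366, 0.005]
contact_force: [-0.3, -0.5, -0.1]
grip_width: 0.0585
gripper_force: 37.8
```

Emit:
send_rows:
  deltas:
    - {"dx": 0, "dy": 0, "dz": 0, "rx": 0, "ry": 0, "rz": 0}
    - {"dx": 0, "dy": 0, "dz": 0, "rx": 0, "ry": 0, "rz": 0}
    - {"dx": 0, "dy": 0, "dz": 0, "rx": 0, "ry": 0, "rz": 0}

```text
clock: 26.73
tcp_pos: [0.5262, 0.2209, 0.1244]
orientation: [2.064, 2.367, 0.004]
contact_force: [0.9, 0.2, -0.1]
grip_width: 0.0589
gripper_force: 37.8
```

Emit:
send_rows:
  deltas:
    - {"dx": 0, "dy": -2.2, "dz": -8, "rx": 0, "ry": 0, "rz": 0}
    - {"dx": 0, "dy": -2.2, "dz": -14, "rx": 0, "ry": 0, "rz": 0}
    - {"dx": 0, "dy": -2.2, "dz": -16, "rx": 0, "ry": 0, "rz": 0}
    - {"dx": 0, "dy": -2.2, "dz": -16, "rx": 0, "ry": 0, "rz": 0}

```text
clock: 27.07
tcp_pos: [0.5249, 0.2179, 0.1061]
orientation: [-2.064, -2.368, 0.002]
contact_force: [0.3, 0.1, -0.3]
grip_width: 0.0587
gripper_force: 37.8
```

Emit:
send_rows:
  deltas:
    - {"dx": 0, "dy": 0, "dz": -1, "rx": 0, "ry": 0, "rz": 0}
    - {"dx": 0, "dy": 0, "dz": -2, "rx": 0, "ry": 0, "rz": 0}
    - {"dx": 0, "dy": 0, "dz": -3, "rx": 0, "ry": 0, "rz": 0}

```text
clock: 27.32
tcp_pos: [0.5256, 0.2187, 0.1054]
orientation: [2.064, 2.367, 0.001]
contact_force: [-6.0, -3.8, 23.7]
grip_width: 0.0588
gripper_force: 39.6
```

Emit:
send_rows:
  deltas:
    - {"dx": 0, "dy": 0, "dz": 1, "rx": 0, "ry": 0, "rz": 0}
    - {"dx": 0, "dy": 0, "dz": 1, "rx": 0, "ry": 0, "rz": 0}
    - {"dx": 0, "dy": 0, "dz": 1, "rx": 0, "ry": 0, "rz": 0}
    - {"dx": 0, "dy": 0, "dz": 1, "rx": 0, "ry": 0, "rz": 0}
    - {"dx": 0, "dy": 0, "dz": 8, "rx": 0, "ry": 0, "rz": 0}
  jaw: 84

```text
clock: 27.73
tcp_pos: [0.5243, 0.2176, 0.1107]
orientation: [-2.064, -2.367, 0.004]
contact_force: [0.1, -0.2, -0.4]
grip_width: 0.0842
gripper_force: 0.0
```

Emit:
send_rows:
  deltas:
    - {"dx": 0, "dy": 0, "dz": 25, "rx": 0, "ry": 0, "rz": 0}
    - {"dx": 0, "dy": 0, "dz": 60, "rx": 0, "ry": 0, "rz": 0}
    - {"dx": 0, "dy": 0, "dz": 100, "rx": 0, "ry": 0, "rz": 0}
    - {"dx": 0, "dy": 0, "dz": 140, "rx": 0, "ry": 0, "rz": 0}
    - {"dx": 0, "dy": 0, "dz": 175, "rx": 0, "ry": 0, "rz": 0}

```text
clock: 28.15
tcp_pos: [0.525, 0.2186, 0.2898]
orientation: [2.063, 2.368, 0.002]
contact_force: [1.0, 0.5, -0.1]
grip_width: 0.0844
gripper_force: 0.0
```

Emit:
send_rows:
  deltas:
    - {"dx": 0, "dy": -10, "dz": 20, "rx": 0, "ry": 0, "rz": 0}
    - {"dx": -8, "dy": -40, "dz": 20, "rx": 0, "ry": 0, "rz": 0}
    - {"dx": -17, "dy": -77, "dz": 20, "rx": 0, "ry": 0, "rz": 0}
    - {"dx": -26, "dy": -114, "dz": 20, "rx": 0, "ry": 0, "rz": 0}
    - {"dx": -35, "dy": -150, "dz": 20, "rx": 0, "ry": 0, "rz": 0}

```text
clock: 28.57
tcp_pos: [0.4894, 0.0668, 0.3072]
orientation: [2.063, 2.369, 0.0]
contact_force: [1.4, -1.0, 0.5]
grip_width: 0.084
gripper_force: 0.0
```

Emit:
send_rows:
  deltas:
    - {"dx": -13, "dy": -35, "dz": 0, "rx": 0, "ry": 0, "rz": 0}
    - {"dx": -26, "dy": -70, "dz": 0, "rx": 0, "ry": 0, "rz": 0}
    - {"dx": -39, "dy": -105, "dz": 0, "rx": 0, "ry": 0, "rz": 0}
    - {"dx": -52, "dy": -135, "dz": -20, "rx": 0, "ry": 0, "rz": 0}
    - {"dx": -52, "dy": -137, "dz": -50, "rx": 0, "ry": 0, "rz": 0}

```text
clock: 28.98
tcp_pos: [0.4375, -0.0752, 0.2585]
orientation: [2.071, 2.354, -0.001]
contact_force: [-0.1, -1.6, -0.9]
grip_width: 0.0838
gripper_force: 0.0
```

Emit:
send_rows:
  deltas:
    - {"dx": 0, "dy": 0, "dz": -35, "rx": 0, "ry": 0, "rz": 0}
    - {"dx": 0, "dy": 0, "dz": -70, "rx": 0, "ry": 0, "rz": 0}
    - {"dx": 0, "dy": 0, "dz": -70, "rx": 0, "ry": 0, "rz": 0}

```text
clock: 29.23
tcp_pos: [0.4339, -0.0689, 0.182]
orientation: [-2.059, -2.362, 0.008]
contact_force: [-1.8, 0.1, 0.7]
grip_width: 0.084
gripper_force: 0.0
```

```bash
python3 - <<'E'
from h import *
print(st()['joints'])
f=grab('top');P=cloud(f);print(circ(P,.5265,.219,.105,.13,.04));print(circ(P,.536,-.286,.036,.06));print(circ(P,.425,-.302,.028,.045,.04))
f=grab('wrist');P=cloud(f)
print(circ(P,.4375,-.069,.028,.045,.035))
E
```

```text
tcp [433.9 -68.9 182. ] yaw 7.83 tilt 0.56 t 29.2 grip 84.0 0.0
[ 0.59493625  0.23081427 -0.64560243  2.11536607  0.17981753  0.85832984
 -0.02066688]
(array([525.7, 219.9]), 31.3, 'lsq', array([525.1, 219.1]), 181, np.float64(116.3))
(array([ 536.1, -286.5]), 27.1, 'lsq', array([ 536.1, -285.7]), 239, np.float64(43.1))
(array([ 423.9, -301.9]), 27.4, 'lsq', array([ 423.6, -301.7]), 92, np.float64(33.3))
(array([436.9, -68.7]), 27.5, 'lsq', array([436.8, -68.3]), 1207, np.float64(33.2))
```

Emit:
send_rows:
  deltas:
    - {"dx": 3, "dy": 0, "dz": -30, "rx": 0, "ry": 0, "rz": 0}
    - {"dx": 3, "dy": 0, "dz": -60, "rx": 0, "ry": 0, "rz": 0}
    - {"dx": 3, "dy": 0, "dz": -90, "rx": 0, "ry": 0, "rz": 0}
    - {"dx": 3, "dy": 0, "dz": -105, "rx": 0, "ry": 0, "rz": 0}
    - {"dx": 3, "dy": 0, "dz": -105, "rx": 0, "ry": 0, "rz": 0}
  jaw: 85

```text
clock: 29.75
tcp_pos: [0.4413, -0.0687, 0.0814]
orientation: [-2.063, -2.367, 0.001]
contact_force: [-0.7, 0.1, 0.4]
grip_width: 0.0852
gripper_force: 0.0
```

Emit:
send_rows:
  deltas:
    - {"dx": 0, "dy": 0, "dz": 0, "rx": 0, "ry": 0, "rz": 0}
    - {"dx": 0, "dy": 0, "dz": 0, "rx": 0, "ry": 0, "rz": 0}
    - {"dx": 0, "dy": 0, "dz": 0, "rx": 0, "ry": 0, "rz": 0}

```text
clock: 30.0
tcp_pos: [0.4431, -0.069, 0.0839]
orientation: [2.062, 2.365, 0.003]
contact_force: [0.8, -0.3, 0.5]
grip_width: 0.085
gripper_force: 0.0
```

Emit:
send_rows:
  deltas:
    - {"dx": -3, "dy": 0, "dz": -20, "rx": 0, "ry": 0, "rz": 0}
    - {"dx": -6, "dy": 0, "dz": -42, "rx": 0, "ry": 0, "rz": 0}
    - {"dx": -6, "dy": 0, "dz": -61, "rx": 0, "ry": 0, "rz": 0}
    - {"dx": -6, "dy": 0, "dz": -61, "rx": 0, "ry": 0, "rz": 0}
    - {"dx": -6, "dy": 0, "dz": -61, "rx": 0, "ry": 0, "rz": 0}

```text
clock: 30.42
tcp_pos: [0.4356, -0.0688, 0.0214]
orientation: [2.064, 2.368, -0.0]
contact_force: [0.4, -0.1, 0.2]
grip_width: 0.0851
gripper_force: 0.0
```

Emit:
send_rows:
  deltas:
    - {"dx": 0, "dy": 0, "dz": 0, "rx": 0, "ry": 0, "rz": 0}
    - {"dx": 0, "dy": 0, "dz": 0, "rx": 0, "ry": 0, "rz": 0}
    - {"dx": 0, "dy": 0, "dz": 0, "rx": 0, "ry": 0, "rz": 0}
    - {"dx": 0, "dy": 0, "dz": 0, "rx": 0, "ry": 0, "rz": 0}
    - {"dx": 0, "dy": 0, "dz": 0, "rx": 0, "ry": 0, "rz": 0}
  jaw: 40
  newtons: 35

```text
clock: 30.83
tcp_pos: [0.4365, -0.069, 0.0225]
orientation: [2.063, 2.366, 0.002]
contact_force: [-2.3, 0.2, 13.7]
grip_width: 0.0558
gripper_force: 34.8
```

Emit:
send_rows:
  deltas:
    - {"dx": 0, "dy": 0, "dz": 0, "rx": 0, "ry": 0, "rz": 0}
    - {"dx": 0, "dy": 0, "dz": 0, "rx": 0, "ry": 0, "rz": 0}

```text
clock: 31.0
tcp_pos: [0.4365, -0.069, 0.0226]
orientation: [2.063, 2.366, 0.002]
contact_force: [-2.3, 0.2, 13.7]
grip_width: 0.0555
gripper_force: 34.8
```

Emit:
send_rows:
  deltas:
    - {"dx": 0, "dy": 0, "dz": 15, "rx": 0, "ry": 0, "rz": 0}
    - {"dx": 0, "dy": 0, "dz": 45, "rx": 0, "ry": 0, "rz": 0}
    - {"dx": 5, "dy": 0, "dz": 80, "rx": 0, "ry": 0, "rz": 0}
    - {"dx": 12, "dy": 10, "dz": 116, "rx": 0, "ry": 0, "rz": 0}
    - {"dx": 20, "dy": 20, "dz": 150, "rx": 0, "ry": 0, "rz": 0}

```text
clock: 31.42
tcp_pos: [0.455, -0.0489, 0.1734]
orientation: [2.065, 2.366, 0.0]
contact_force: [0.8, -0.2, -1.2]
grip_width: 0.0553
gripper_force: 37.6
```

Emit:
send_rows:
  deltas:
    - {"dx": 10, "dy": 15, "dz": 32, "rx": 0, "ry": 0, "rz": 0}
    - {"dx": 20, "dy": 30, "dz": 64, "rx": 0, "ry": 0, "rz": 0}
    - {"dx": 28, "dy": 45, "dz": 96, "rx": 0, "ry": 0, "rz": 0}
    - {"dx": 36, "dy": 70, "dz": 124, "rx": 0, "ry": 0, "rz": 0}
    - {"dx": 44, "dy": 105, "dz": 132, "rx": 0, "ry": 0, "rz": 0}

```text
clock: 31.83
tcp_pos: [0.5015, 0.0554, 0.3083]
orientation: [2.065, 2.358, 0.007]
contact_force: [1.1, -0.7, -0.3]
grip_width: 0.0554
gripper_force: 37.6
```

Emit:
send_rows:
  deltas:
    - {"dx": 6, "dy": 35, "dz": 0, "rx": 0, "ry": 0, "rz": 0}
    - {"dx": 12, "dy": 70, "dz": 0, "rx": 0, "ry": 0, "rz": 0}
    - {"dx": 18, "dy": 105, "dz": 0, "rx": 0, "ry": 0, "rz": 0}
    - {"dx": 25, "dy": 140, "dz": 0, "rx": 0, "ry": 0, "rz": 0}
    - {"dx": 25, "dy": 158, "dz": 0, "rx": 0, "ry": 0, "rz": 0}

```text
clock: 32.25
tcp_pos: [0.5239, 0.2188, 0.3039]
orientation: [-2.059, -2.371, -0.005]
contact_force: [0.0, 0.5, 0.9]
grip_width: 0.0555
gripper_force: 37.6
```

Emit:
send_rows:
  deltas:
    - {"dx": 0, "dy": 4, "dz": 0, "rx": 0, "ry": 0, "rz": 0}
    - {"dx": 0, "dy": 7, "dz": 0, "rx": 0, "ry": 0, "rz": 0}
    - {"dx": 0, "dy": 7, "dz": 0, "rx": 0, "ry": 0, "rz": 0}
    - {"dx": 0, "dy": 7, "dz": 0, "rx": 0, "ry": 0, "rz": 0}

```text
clock: 32.58
tcp_pos: [0.5244, 0.2195, 0.303]
orientation: [2.066, 2.365, -0.001]
contact_force: [0.5, -0.2, -0.8]
grip_width: 0.0553
gripper_force: 37.6
```

```bash
python3 - <<'E'
from h import *
o=st();p=o['tcp_pos']
f=grab('wrist');P=cloud(f);x,y,z=np.moveaxis(P,-1,0)
B=f['frame'].astype(int)
m=(abs(x-p[0])<.04)&(abs(y-p[1])<.04)&(B.min(2)>90)&(z>p[2]-.03)&(z<p[2]+.03);q=P[m]
print(len(q),np.percentile(q[:,2]-p[2],[2,50,98]))
t=q[q[:,2]>np.percentile(q[:,2],60)];A=np.c_[t[:,:2]-p[:2],np.ones(len(t))];print(np.linalg.lstsq(A,t[:,2]-p[2],rcond=None)[0],(cv2.minEnclosingCircle(((t[:,:2]-p[:2])*1000).astype(np.float32))))
E
```

```text
tcp [524.4 219.5 303. ] yaw 7.73 tilt 0.06 t 32.6 grip 55.3 37.58654125384055
12135 [-0.01990885  0.00360708  0.01145055]
[-0.00316011 -0.00267106  0.01047318] ((1.187679409980774, 5.256741046905518), 32.44545364379883)
```

Emit:
send_rows:
  deltas:
    - {"dx": 1, "dy": -1, "dz": -5, "rx": 0, "ry": 0, "rz": 0}
    - {"dx": 1, "dy": -1, "dz": -30, "rx": 0, "ry": 0, "rz": 0}
    - {"dx": 1, "dy": -1, "dz": -60, "rx": 0, "ry": 0, "rz": 0}
    - {"dx": 1, "dy": -1, "dz": -90, "rx": 0, "ry": 0, "rz": 0}
    - {"dx": 1, "dy": -1, "dz": -110, "rx": 0, "ry": 0, "rz": 0}

```text
clock: 33.05
tcp_pos: [0.5245, 0.218, 0.1899]
orientation: [-2.066, -2.366, 0.004]
contact_force: [-1.2, -0.2, 0.2]
grip_width: 0.0554
gripper_force: 37.6
```

Emit:
send_rows:
  deltas:
    - {"dx": 0, "dy": 0, "dz": -20, "rx": 0, "ry": 0, "rz": 0}
    - {"dx": 0, "dy": 0, "dz": -34, "rx": 0, "ry": 0, "rz": 0}
    - {"dx": 0, "dy": 0, "dz": -40, "rx": 0, "ry": 0, "rz": 0}
    - {"dx": 0, "dy": 0, "dz": -40, "rx": 0, "ry": 0, "rz": 0}
    - {"dx": 0, "dy": 0, "dz": -40, "rx": 0, "ry": 0, "rz": 0}

```text
clock: 33.47
tcp_pos: [0.5257, 0.2202, 0.1534]
orientation: [2.065, 2.367, 0.001]
contact_force: [0.5, -0.3, -0.0]
grip_width: 0.0554
gripper_force: 37.6
```

Emit:
send_rows:
  deltas:
    - {"dx": 0, "dy": 0, "dz": 0, "rx": 0, "ry": 0, "rz": 0}
    - {"dx": 0, "dy": 0, "dz": 0, "rx": 0, "ry": 0, "rz": 0}
    - {"dx": 0, "dy": 0, "dz": 0, "rx": 0, "ry": 0, "rz": 0}

```text
clock: 33.72
tcp_pos: [0.5257, 0.2204, 0.1538]
orientation: [2.064, 2.367, 0.002]
contact_force: [-0.7, 1.2, 0.1]
grip_width: 0.0557
gripper_force: 37.6
```

Emit:
send_rows:
  deltas:
    - {"dx": 0, "dy": -1.5, "dz": -6, "rx": 0, "ry": 0, "rz": 0}
    - {"dx": 0, "dy": -1.5, "dz": -11, "rx": 0, "ry": 0, "rz": 0}
    - {"dx": 0, "dy": -1.5, "dz": -13, "rx": 0, "ry": 0, "rz": 0}
    - {"dx": 0, "dy": -1.5, "dz": -13, "rx": 0, "ry": 0, "rz": 0}

```text
clock: 34.05
tcp_pos: [0.5247, 0.2183, 0.1389]
orientation: [-2.064, -2.368, 0.002]
contact_force: [0.2, 0.6, -0.1]
grip_width: 0.0557
gripper_force: 37.6
```

Emit:
send_rows:
  deltas:
    - {"dx": 0, "dy": 0, "dz": -1, "rx": 0, "ry": 0, "rz": 0}
    - {"dx": 0, "dy": 0, "dz": -2, "rx": 0, "ry": 0, "rz": 0}
    - {"dx": 0, "dy": 0, "dz": -3, "rx": 0, "ry": 0, "rz": 0}

```text
clock: 34.3
tcp_pos: [0.5257, 0.2193, 0.1381]
orientation: [2.064, 2.367, 0.002]
contact_force: [-4.0, -1.8, 19.0]
grip_width: 0.0556
gripper_force: 40.3
```

Emit:
send_rows:
  deltas:
    - {"dx": 0, "dy": 0, "dz": 1, "rx": 0, "ry": 0, "rz": 0}
    - {"dx": 0, "dy": 0, "dz": 1, "rx": 0, "ry": 0, "rz": 0}
    - {"dx": 0, "dy": 0, "dz": 1, "rx": 0, "ry": 0, "rz": 0}
    - {"dx": 0, "dy": 0, "dz": 1, "rx": 0, "ry": 0, "rz": 0}
    - {"dx": 0, "dy": 0, "dz": 8, "rx": 0, "ry": 0, "rz": 0}
  jaw: 84

```text
clock: 34.72
tcp_pos: [0.5244, 0.2181, 0.1437]
orientation: [-2.064, -2.367, 0.004]
contact_force: [-0.5, 0.7, -0.5]
grip_width: 0.0842
gripper_force: 0.0
```

Emit:
send_rows:
  deltas:
    - {"dx": 0, "dy": 0, "dz": 25, "rx": 0, "ry": 0, "rz": 0}
    - {"dx": 0, "dy": 0, "dz": 60, "rx": 0, "ry": 0, "rz": 0}
    - {"dx": 0, "dy": 0, "dz": 100, "rx": 0, "ry": 0, "rz": 0}
    - {"dx": 0, "dy": 0, "dz": 135, "rx": 0, "ry": 0, "rz": 0}
    - {"dx": 0, "dy": -20, "dz": 160, "rx": 0, "ry": 0, "rz": 0}

```text
clock: 35.13
tcp_pos: [0.5248, 0.2034, 0.3092]
orientation: [-2.057, -2.374, -0.009]
contact_force: [0.3, 0.2, 0.6]
grip_width: 0.0842
gripper_force: 0.0
```

Emit:
send_rows:
  deltas:
    - {"dx": -8, "dy": -40, "dz": 0, "rx": 0, "ry": 0, "rz": 0}
    - {"dx": -15, "dy": -79, "dz": 0, "rx": 0, "ry": 0, "rz": 0}
    - {"dx": -22, "dy": -118, "dz": 0, "rx": 0, "ry": 0, "rz": 0}
    - {"dx": -29, "dy": -157, "dz": 0, "rx": 0, "ry": 0, "rz": 0}
    - {"dx": -36, "dy": -196, "dz": 0, "rx": 0, "ry": 0, "rz": 0}

```text
clock: 35.55
tcp_pos: [0.4884, 0.0011, 0.3054]
orientation: [2.064, 2.368, 0.0]
contact_force: [0.5, -0.6, -0.3]
grip_width: 0.0841
gripper_force: 0.0
```

Emit:
send_rows:
  deltas:
    - {"dx": -8, "dy": -40, "dz": 0, "rx": 0, "ry": 0, "rz": 0}
    - {"dx": -15, "dy": -79, "dz": 0, "rx": 0, "ry": 0, "rz": 0}
    - {"dx": -22, "dy": -118, "dz": 0, "rx": 0, "ry": 0, "rz": 0}
    - {"dx": -29, "dy": -157, "dz": 0, "rx": 0, "ry": 0, "rz": 0}
    - {"dx": -36, "dy": -196, "dz": 0, "rx": 0, "ry": 0, "rz": 0}

```text
clock: 35.97
tcp_pos: [0.4524, -0.1949, 0.3055]
orientation: [2.064, 2.368, 0.0]
contact_force: [1.1, 0.2, -0.3]
grip_width: 0.0838
gripper_force: 0.0
```

Emit:
send_rows:
  deltas:
    - {"dx": -10, "dy": -35, "dz": -15, "rx": 0, "ry": 0, "rz": 0}
    - {"dx": -20, "dy": -70, "dz": -30, "rx": 0, "ry": 0, "rz": 0}
    - {"dx": -28, "dy": -100, "dz": -50, "rx": 0, "ry": 0, "rz": 0}
    - {"dx": -28, "dy": -103, "dz": -85, "rx": 0, "ry": 0, "rz": 0}
    - {"dx": -28, "dy": -103, "dz": -110, "rx": 0, "ry": 0, "rz": 0}

```text
clock: 36.38
tcp_pos: [0.4236, -0.2989, 0.1932]
orientation: [-2.07, -2.363, 0.001]
contact_force: [-0.6, 1.0, -0.7]
grip_width: 0.0842
gripper_force: 0.0
```

```bash
python3 - <<'E'
from h import *
print(st()['joints'])
f=grab('top');P=cloud(f);print(circ(P,.5265,.219,.135,.165,.04))
f=grab('wrist');P=cloud(f)
print(circ(P,.425,-.302,.028,.045,.038));print(circ(P,.536,-.286,.036,.06))
E
```

```text
tcp [ 423.6 -298.9  193.2] yaw 7.55 tilt 0.04 t 36.4 grip 84.2 0.0
[ 0.90332823  0.31893161 -0.48946693  1.95032404  0.18752173  0.91660163
  0.45171927]
(array([525.9, 219.6]), 27.5, 'lsq', array([525.6, 219.3]), 123, np.float64(149.1))
(array([ 424.5, -302.4]), 27.6, 'lsq', array([ 424.5, -301.9]), 1170, np.float64(33.2))
(array([ 537.3, -287.2]), 27.3, 'lsq', array([ 535.6, -285.8]), 3168, np.float64(43.2))
```

Emit:
send_rows:
  deltas:
    - {"dx": 1, "dy": -3, "dz": -30, "rx": 0, "ry": 0, "rz": 0}
    - {"dx": 1, "dy": -3, "dz": -60, "rx": 0, "ry": 0, "rz": 0}
    - {"dx": 1, "dy": -3, "dz": -90, "rx": 0, "ry": 0, "rz": 0}
    - {"dx": 1, "dy": -3, "dz": -113, "rx": 0, "ry": 0, "rz": 0}
    - {"dx": 1, "dy": -3, "dz": -113, "rx": 0, "ry": 0, "rz": 0}
  jaw: 85

```text
clock: 36.9
tcp_pos: [0.425, -0.2979, 0.0797]
orientation: [-2.06, -2.366, 0.001]
contact_force: [-0.4, 0.3, -0.1]
grip_width: 0.0852
gripper_force: 0.0
```

Emit:
send_rows:
  deltas:
    - {"dx": 0, "dy": 0, "dz": 0, "rx": 0, "ry": 0, "rz": 0}
    - {"dx": 0, "dy": 0, "dz": 0, "rx": 0, "ry": 0, "rz": 0}
    - {"dx": 0, "dy": 0, "dz": 0, "rx": 0, "ry": 0, "rz": 0}

```text
clock: 37.15
tcp_pos: [0.4279, -0.3, 0.0842]
orientation: [2.062, 2.365, 0.001]
contact_force: [-0.4, -0.6, -0.2]
grip_width: 0.0849
gripper_force: 0.0
```

Emit:
send_rows:
  deltas:
    - {"dx": -2, "dy": -2, "dz": -20, "rx": 0, "ry": 0, "rz": 0}
    - {"dx": -3.5, "dy": -2, "dz": -42, "rx": 0, "ry": 0, "rz": 0}
    - {"dx": -3.5, "dy": -2, "dz": -60, "rx": 0, "ry": 0, "rz": 0}
    - {"dx": -3.5, "dy": -2, "dz": -61, "rx": 0, "ry": 0, "rz": 0}
    - {"dx": -3.5, "dy": -2, "dz": -61, "rx": 0, "ry": 0, "rz": 0}

```text
clock: 37.57
tcp_pos: [0.423, -0.3015, 0.0215]
orientation: [2.064, 2.368, -0.0]
contact_force: [1.1, -0.9, 0.8]
grip_width: 0.0851
gripper_force: 0.0
```

Emit:
send_rows:
  deltas:
    - {"dx": 0, "dy": 0, "dz": 0, "rx": 0, "ry": 0, "rz": 0}
    - {"dx": 0, "dy": 0, "dz": 0, "rx": 0, "ry": 0, "rz": 0}
    - {"dx": 0, "dy": 0, "dz": 0, "rx": 0, "ry": 0, "rz": 0}
    - {"dx": 0, "dy": 0, "dz": 0, "rx": 0, "ry": 0, "rz": 0}
    - {"dx": 0, "dy": 0, "dz": 0, "rx": 0, "ry": 0, "rz": 0}
  jaw: 40
  newtons: 35

```text
clock: 37.98
tcp_pos: [0.4238, -0.3019, 0.0228]
orientation: [2.063, 2.366, 0.0]
contact_force: [-1.7, 1.2, 11.0]
grip_width: 0.0554
gripper_force: 35.3
```

Emit:
send_rows:
  deltas:
    - {"dx": 0, "dy": 0, "dz": 0, "rx": 0, "ry": 0, "rz": 0}
    - {"dx": 0, "dy": 0, "dz": 0, "rx": 0, "ry": 0, "rz": 0}

```text
clock: 38.15
tcp_pos: [0.4238, -0.3019, 0.0228]
orientation: [2.063, 2.366, 0.0]
contact_force: [-2.7, 1.9, 11.1]
grip_width: 0.0554
gripper_force: 35.3
```

Emit:
send_rows:
  deltas:
    - {"dx": 0, "dy": 0, "dz": 15, "rx": 0, "ry": 0, "rz": 0}
    - {"dx": 3, "dy": 10, "dz": 48, "rx": 0, "ry": 0, "rz": 0}
    - {"dx": 6, "dy": 25, "dz": 84, "rx": 0, "ry": 0, "rz": 0}
    - {"dx": 10, "dy": 45, "dz": 118, "rx": 0, "ry": 0, "rz": 0}
    - {"dx": 14, "dy": 65, "dz": 150, "rx": 0, "ry": 0, "rz": 0}

```text
clock: 38.57
tcp_pos: [0.437, -0.2358, 0.1735]
orientation: [2.064, 2.366, 0.001]
contact_force: [1.0, 0.1, -0.6]
grip_width: 0.0556
gripper_force: 37.4
```

Emit:
send_rows:
  deltas:
    - {"dx": 6, "dy": 25, "dz": 30, "rx": 0, "ry": 0, "rz": 0}
    - {"dx": 12, "dy": 50, "dz": 60, "rx": 0, "ry": 0, "rz": 0}
    - {"dx": 18, "dy": 75, "dz": 90, "rx": 0, "ry": 0, "rz": 0}
    - {"dx": 24, "dy": 102, "dz": 115, "rx": 0, "ry": 0, "rz": 0}
    - {"dx": 30, "dy": 138, "dz": 132, "rx": 0, "ry": 0, "rz": 0}

```text
clock: 38.98
tcp_pos: [0.4675, -0.0984, 0.3065]
orientation: [2.064, 2.362, 0.002]
contact_force: [1.5, -0.8, -0.2]
grip_width: 0.0557
gripper_force: 37.4
```

Emit:
send_rows:
  deltas:
    - {"dx": 7, "dy": 38, "dz": 0, "rx": 0, "ry": 0, "rz": 0}
    - {"dx": 14, "dy": 76, "dz": 0, "rx": 0, "ry": 0, "rz": 0}
    - {"dx": 21, "dy": 114, "dz": 0, "rx": 0, "ry": 0, "rz": 0}
    - {"dx": 28, "dy": 152, "dz": 0, "rx": 0, "ry": 0, "rz": 0}
    - {"dx": 35, "dy": 190, "dz": 0, "rx": 0, "ry": 0, "rz": 0}

```text
clock: 39.4
tcp_pos: [0.5016, 0.0935, 0.304]
orientation: [2.064, 2.366, 0.001]
contact_force: [1.0, -0.7, -0.2]
grip_width: 0.0556
gripper_force: 37.4
```

Emit:
send_rows:
  deltas:
    - {"dx": 7, "dy": 33, "dz": 0, "rx": 0, "ry": 0, "rz": 0}
    - {"dx": 14, "dy": 66, "dz": 0, "rx": 0, "ry": 0, "rz": 0}
    - {"dx": 21, "dy": 96, "dz": 0, "rx": 0, "ry": 0, "rz": 0}
    - {"dx": 22, "dy": 120, "dz": 0, "rx": 0, "ry": 0, "rz": 0}
    - {"dx": 22, "dy": 126, "dz": 0, "rx": 0, "ry": 0, "rz": 0}

```text
clock: 39.82
tcp_pos: [0.5226, 0.2228, 0.3039]
orientation: [-2.057, -2.373, -0.005]
contact_force: [-0.4, 1.2, 0.5]
grip_width: 0.0556
gripper_force: 37.4
```

Emit:
send_rows:
  deltas:
    - {"dx": 0, "dy": 0, "dz": 0, "rx": 0, "ry": 0, "rz": 0}
    - {"dx": 0, "dy": 0, "dz": 0, "rx": 0, "ry": 0, "rz": 0}
    - {"dx": 0, "dy": 0, "dz": 0, "rx": 0, "ry": 0, "rz": 0}

```text
clock: 40.07
tcp_pos: [0.524, 0.2157, 0.3029]
orientation: [2.066, 2.365, -0.001]
contact_force: [0.0, -1.2, -0.1]
grip_width: 0.0557
gripper_force: 37.4
```

Emit:
send_rows:
  deltas:
    - {"dx": 1.5, "dy": 3, "dz": -5, "rx": 0, "ry": 0, "rz": 0}
    - {"dx": 1.5, "dy": 3, "dz": -30, "rx": 0, "ry": 0, "rz": 0}
    - {"dx": 1.5, "dy": 3, "dz": -60, "rx": 0, "ry": 0, "rz": 0}
    - {"dx": 1.5, "dy": 3, "dz": -90, "rx": 0, "ry": 0, "rz": 0}
    - {"dx": 1.5, "dy": 3, "dz": -115, "rx": 0, "ry": 0, "rz": 0}

```text
clock: 40.48
tcp_pos: [0.5251, 0.2189, 0.1857]
orientation: [2.067, 2.366, -0.002]
contact_force: [-0.3, -1.2, -0.3]
grip_width: 0.0556
gripper_force: 37.4
```

Emit:
send_rows:
  deltas:
    - {"dx": 0, "dy": 0, "dz": 0, "rx": 0, "ry": 0, "rz": 0}
    - {"dx": 0, "dy": 0, "dz": 0, "rx": 0, "ry": 0, "rz": 0}
    - {"dx": 0, "dy": 0, "dz": 0, "rx": 0, "ry": 0, "rz": 0}
    - {"dx": 0, "dy": 0, "dz": 0, "rx": 0, "ry": 0, "rz": 0}

```text
clock: 40.82
tcp_pos: [0.5264, 0.2212, 0.1898]
orientation: [2.064, 2.366, 0.005]
contact_force: [0.4, -0.5, -0.6]
grip_width: 0.0557
gripper_force: 37.4
```

Emit:
send_rows:
  deltas:
    - {"dx": 0, "dy": -2, "dz": -6, "rx": 0, "ry": 0, "rz": 0}
    - {"dx": 0, "dy": -2, "dz": -12, "rx": 0, "ry": 0, "rz": 0}
    - {"dx": 0, "dy": -2, "dz": -16, "rx": 0, "ry": 0, "rz": 0}
    - {"dx": 0, "dy": -2, "dz": -16, "rx": 0, "ry": 0, "rz": 0}

```text
clock: 41.15
tcp_pos: [0.5254, 0.2187, 0.1716]
orientation: [2.064, 2.368, 0.001]
contact_force: [-0.4, 0.4, -1.0]
grip_width: 0.0559
gripper_force: 37.3
```

Emit:
send_rows:
  deltas:
    - {"dx": 0, "dy": 0, "dz": -1, "rx": 0, "ry": 0, "rz": 0}
    - {"dx": 0, "dy": 0, "dz": -2, "rx": 0, "ry": 0, "rz": 0}
    - {"dx": 0, "dy": 0, "dz": -3, "rx": 0, "ry": 0, "rz": 0}

```text
clock: 41.4
tcp_pos: [0.5262, 0.2197, 0.1713]
orientation: [2.063, 2.367, 0.004]
contact_force: [-4.5, -2.8, 27.6]
grip_width: 0.0557
gripper_force: 41.2
```

Emit:
send_rows:
  deltas:
    - {"dx": 0, "dy": 0, "dz": 1, "rx": 0, "ry": 0, "rz": 0}
    - {"dx": 0, "dy": 0, "dz": 1, "rx": 0, "ry": 0, "rz": 0}
    - {"dx": 0, "dy": 0, "dz": 1, "rx": 0, "ry": 0, "rz": 0}
    - {"dx": 0, "dy": 0, "dz": 1, "rx": 0, "ry": 0, "rz": 0}
    - {"dx": 0, "dy": 0, "dz": 8, "rx": 0, "ry": 0, "rz": 0}
  jaw: 84

```text
clock: 41.82
tcp_pos: [0.5242, 0.218, 0.1754]
orientation: [-2.063, -2.367, 0.004]
contact_force: [0.1, -0.9, 0.0]
grip_width: 0.084
gripper_force: 0.0
```

Emit:
send_rows:
  deltas:
    - {"dx": 0, "dy": 0, "dz": 25, "rx": 0, "ry": 0, "rz": 0}
    - {"dx": 0, "dy": 0, "dz": 60, "rx": 0, "ry": 0, "rz": 0}
    - {"dx": 0, "dy": 0, "dz": 100, "rx": 0, "ry": 0, "rz": 0}
    - {"dx": 0, "dy": -10, "dz": 130, "rx": 0, "ry": 0, "rz": 0}
    - {"dx": 0, "dy": -40, "dz": 130, "rx": 0, "ry": 0, "rz": 0}

```text
clock: 42.23
tcp_pos: [0.5266, 0.1853, 0.3143]
orientation: [2.054, 2.373, 0.019]
contact_force: [0.9, 1.0, 0.8]
grip_width: 0.0842
gripper_force: 0.0
```

Emit:
send_rows:
  deltas:
    - {"dx": 1, "dy": -40, "dz": 0, "rx": 0, "ry": 0, "rz": 0}
    - {"dx": 2, "dy": -80, "dz": 0, "rx": 0, "ry": 0, "rz": 0}
    - {"dx": 3, "dy": -120, "dz": 0, "rx": 0, "ry": 0, "rz": 0}
    - {"dx": 4, "dy": -160, "dz": 0, "rx": 0, "ry": 0, "rz": 0}
    - {"dx": 5, "dy": -200, "dz": 0, "rx": 0, "ry": 0, "rz": 0}

```text
clock: 42.65
tcp_pos: [0.5298, -0.0231, 0.3073]
orientation: [2.064, 2.368, 0.0]
contact_force: [1.1, 0.5, 0.7]
grip_width: 0.0838
gripper_force: 0.0
```

Emit:
send_rows:
  deltas:
    - {"dx": 1, "dy": -40, "dz": 0, "rx": 0, "ry": 0, "rz": 0}
    - {"dx": 2, "dy": -80, "dz": 0, "rx": 0, "ry": 0, "rz": 0}
    - {"dx": 3, "dy": -120, "dz": 0, "rx": 0, "ry": 0, "rz": 0}
    - {"dx": 4, "dy": -160, "dz": 0, "rx": 0, "ry": 0, "rz": 0}
    - {"dx": 5, "dy": -200, "dz": 0, "rx": 0, "ry": 0, "rz": 0}

```text
clock: 43.07
tcp_pos: [0.5348, -0.2233, 0.3073]
orientation: [2.064, 2.368, 0.0]
contact_force: [1.4, 0.8, 0.0]
grip_width: 0.0842
gripper_force: 0.0
```

```bash
python3 - <<'E'
from h import *
print(st()['joints'])
f=grab('top');P=cloud(f);print(circ(P,.5265,.219,.17,.2,.04));B=f['frame'].astype(int);z=P[...,2];x=P[...,0]
f=grab('wrist');P=cloud(f)
print(circ(P,.536,-.286,.036,.06));print(circ(P,.536,-.286,.036,.06,.08))
f=grab('side');P=cloud(f);print(circ(P,.5265,.219,.17,.2,.04))
E
```

```text
tcp [ 534.8 -223.3  307.3] yaw 7.84 tilt 0.02 t 43.1 grip 84.2 0.0
[ 0.76528017  0.32398813 -0.60218703  1.67932605  0.19495448  1.19850131
  0.25297559]
(array([525.7, 218.5]), 27.3, 'lsq', array([525.5, 218. ]), 127, np.float64(181.6))
(array([ 537.8, -286.8]), 26.9, 'lsq', array([ 537.6, -285.4]), 1513, np.float64(43.2))
(array([ 537.8, -286.8]), 26.9, 'lsq', array([ 537.6, -285.4]), 1513, np.float64(43.2))
(array([521. , 216.6]), 28.9, 'lsq', array([522.1, 216.3]), 85, np.float64(178.6))
```

Emit:
send_rows:
  deltas:
    - {"dx": 3, "dy": -33, "dz": -10, "rx": 0, "ry": 0, "rz": 0}
    - {"dx": 3, "dy": -63, "dz": -30, "rx": 0, "ry": 0, "rz": 0}
    - {"dx": 3, "dy": -63, "dz": -65, "rx": 0, "ry": 0, "rz": 0}
    - {"dx": 3, "dy": -63, "dz": -100, "rx": 0, "ry": 0, "rz": 0}
    - {"dx": 3, "dy": -63, "dz": -135, "rx": 0, "ry": 0, "rz": 0}
  jaw: 85

```text
clock: 43.63
tcp_pos: [0.5386, -0.2835, 0.171]
orientation: [2.063, 2.368, 0.002]
contact_force: [-0.3, -0.1, 0.3]
grip_width: 0.0848
gripper_force: 0.0
```

Emit:
send_rows:
  deltas:
    - {"dx": 0, "dy": 0, "dz": -35, "rx": 0, "ry": 0, "rz": 0}
    - {"dx": 0, "dy": 0, "dz": -70, "rx": 0, "ry": 0, "rz": 0}
    - {"dx": 0, "dy": 0, "dz": -90, "rx": 0, "ry": 0, "rz": 0}
    - {"dx": 0, "dy": 0, "dz": -90, "rx": 0, "ry": 0, "rz": 0}
    - {"dx": 0, "dy": 0, "dz": -90, "rx": 0, "ry": 0, "rz": 0}

```text
clock: 44.05
tcp_pos: [0.5382, -0.2828, 0.0816]
orientation: [-2.061, -2.368, -0.001]
contact_force: [0.1, 0.4, 1.1]
grip_width: 0.085
gripper_force: 0.0
```

Emit:
send_rows:
  deltas:
    - {"dx": 0, "dy": 0, "dz": 0, "rx": 0, "ry": 0, "rz": 0}
    - {"dx": 0, "dy": 0, "dz": 0, "rx": 0, "ry": 0, "rz": 0}

```text
clock: 44.22
tcp_pos: [0.5399, -0.2844, 0.0841]
orientation: [2.062, 2.366, 0.002]
contact_force: [-0.0, -0.7, -0.5]
grip_width: 0.0851
gripper_force: 0.0
```

```bash
python3 - <<'E'
from h import *
st()
f=grab('top');P=cloud(f);print(circ(P,.536,-.286,.036,.06,.05))
f=grab('wrist');P=cloud(f)
print(circ(P,.537,-.286,.036,.06,.035))
E
```

```text
tcp [ 539.9 -284.4   84.1] yaw 7.86 tilt 0.21 t 44.2 grip 85.1 0.0
(array([ 535.8, -284.4]), 26.6, 'lsq', array([ 533.9, -278.7]), 148, np.float64(43.2))
(array([ 537.2, -286.8]), 27.1, 'lsq', array([ 537.2, -284.8]), 7096, np.float64(43.3))
```

Emit:
send_rows:
  deltas:
    - {"dx": -2.5, "dy": -2, "dz": -20, "rx": 0, "ry": 0, "rz": 0}
    - {"dx": -2.5, "dy": -2, "dz": -42, "rx": 0, "ry": 0, "rz": 0}
    - {"dx": -2.5, "dy": -2, "dz": -60, "rx": 0, "ry": 0, "rz": 0}
    - {"dx": -2.5, "dy": -2, "dz": -62, "rx": 0, "ry": 0, "rz": 0}
    - {"dx": -2.5, "dy": -2, "dz": -62, "rx": 0, "ry": 0, "rz": 0}

```text
clock: 44.73
tcp_pos: [0.5354, -0.2862, 0.0198]
orientation: [-2.064, -2.367, 0.0]
contact_force: [0.1, -0.2, -0.5]
grip_width: 0.0849
gripper_force: 0.0
```

Emit:
send_rows:
  deltas:
    - {"dx": 0, "dy": 0, "dz": 0, "rx": 0, "ry": 0, "rz": 0}
    - {"dx": 0, "dy": 0, "dz": 0, "rx": 0, "ry": 0, "rz": 0}
    - {"dx": 0, "dy": 0, "dz": 0, "rx": 0, "ry": 0, "rz": 0}
    - {"dx": 0, "dy": 0, "dz": 0, "rx": 0, "ry": 0, "rz": 0}
    - {"dx": 0, "dy": 0, "dz": 0, "rx": 0, "ry": 0, "rz": 0}
  jaw: 40
  newtons: 50

```text
clock: 45.15
tcp_pos: [0.5368, -0.2868, 0.0217]
orientation: [2.063, 2.366, 0.001]
contact_force: [-2.3, 0.3, 6.0]
grip_width: 0.0515
gripper_force: 51.5
```

Emit:
send_rows:
  deltas:
    - {"dx": 0, "dy": 0, "dz": 0, "rx": 0, "ry": 0, "rz": 0}
    - {"dx": 0, "dy": 0, "dz": 0, "rx": 0, "ry": 0, "rz": 0}

```text
clock: 45.32
tcp_pos: [0.5368, -0.2868, 0.0217]
orientation: [2.063, 2.366, 0.001]
contact_force: [-1.6, 0.3, 7.3]
grip_width: 0.0516
gripper_force: 51.5
```

Emit:
send_rows:
  deltas:
    - {"dx": 0, "dy": 0, "dz": 15, "rx": 0, "ry": 0, "rz": 0}
    - {"dx": 0, "dy": 10, "dz": 48, "rx": 0, "ry": 0, "rz": 0}
    - {"dx": -1, "dy": 25, "dz": 84, "rx": 0, "ry": 0, "rz": 0}
    - {"dx": -2, "dy": 45, "dz": 118, "rx": 0, "ry": 0, "rz": 0}
    - {"dx": -2, "dy": 65, "dz": 150, "rx": 0, "ry": 0, "rz": 0}

```text
clock: 45.73
tcp_pos: [0.5335, -0.2208, 0.1729]
orientation: [2.065, 2.366, 0.0]
contact_force: [-0.8, -0.1, -0.7]
grip_width: 0.0515
gripper_force: 52.7
```

Emit:
send_rows:
  deltas:
    - {"dx": 0, "dy": 25, "dz": 30, "rx": 0, "ry": 0, "rz": 0}
    - {"dx": -1, "dy": 50, "dz": 60, "rx": 0, "ry": 0, "rz": 0}
    - {"dx": -2, "dy": 75, "dz": 90, "rx": 0, "ry": 0, "rz": 0}
    - {"dx": -2, "dy": 102, "dz": 115, "rx": 0, "ry": 0, "rz": 0}
    - {"dx": -2, "dy": 138, "dz": 132, "rx": 0, "ry": 0, "rz": 0}

```text
clock: 46.15
tcp_pos: [0.532, -0.0836, 0.3059]
orientation: [2.064, 2.362, 0.002]
contact_force: [1.5, 0.4, -1.5]
grip_width: 0.0513
gripper_force: 52.7
```

Emit:
send_rows:
  deltas:
    - {"dx": 0, "dy": 37, "dz": 0, "rx": 0, "ry": 0, "rz": 0}
    - {"dx": -1, "dy": 74, "dz": 0, "rx": 0, "ry": 0, "rz": 0}
    - {"dx": -2, "dy": 111, "dz": 0, "rx": 0, "ry": 0, "rz": 0}
    - {"dx": -3, "dy": 148, "dz": 0, "rx": 0, "ry": 0, "rz": 0}
    - {"dx": -4, "dy": 183, "dz": 0, "rx": 0, "ry": 0, "rz": 0}

```text
clock: 46.57
tcp_pos: [0.5268, 0.1018, 0.3033]
orientation: [2.063, 2.368, 0.001]
contact_force: [1.0, 0.1, -1.1]
grip_width: 0.0513
gripper_force: 52.7
```

Emit:
send_rows:
  deltas:
    - {"dx": -1, "dy": 33, "dz": 0, "rx": 0, "ry": 0, "rz": 0}
    - {"dx": -2, "dy": 66, "dz": 0, "rx": 0, "ry": 0, "rz": 0}
    - {"dx": -2, "dy": 96, "dz": 0, "rx": 0, "ry": 0, "rz": 0}
    - {"dx": -2, "dy": 113, "dz": 0, "rx": 0, "ry": 0, "rz": 0}
    - {"dx": -2, "dy": 119, "dz": 0, "rx": 0, "ry": 0, "rz": 0}

```text
clock: 46.98
tcp_pos: [0.5241, 0.2227, 0.3032]
orientation: [-2.057, -2.373, -0.003]
contact_force: [-0.5, 0.9, -1.2]
grip_width: 0.0514
gripper_force: 52.7
```

Emit:
send_rows:
  deltas:
    - {"dx": 0, "dy": 0, "dz": 0, "rx": 0, "ry": 0, "rz": 0}
    - {"dx": 0, "dy": 0, "dz": 0, "rx": 0, "ry": 0, "rz": 0}
    - {"dx": 0, "dy": 0, "dz": 0, "rx": 0, "ry": 0, "rz": 0}

```text
clock: 47.23
tcp_pos: [0.5261, 0.2167, 0.3019]
orientation: [2.067, 2.365, -0.001]
contact_force: [-0.4, 0.0, -0.7]
grip_width: 0.0516
gripper_force: 52.7
```

Emit:
send_rows:
  deltas:
    - {"dx": 0, "dy": 2, "dz": -10, "rx": 0, "ry": 0, "rz": 0}
    - {"dx": 0, "dy": 2, "dz": -35, "rx": 0, "ry": 0, "rz": 0}
    - {"dx": 0, "dy": 2, "dz": -60, "rx": 0, "ry": 0, "rz": 0}
    - {"dx": 0, "dy": 2, "dz": -78, "rx": 0, "ry": 0, "rz": 0}
    - {"dx": 0, "dy": 2, "dz": -84, "rx": 0, "ry": 0, "rz": 0}

```text
clock: 47.65
tcp_pos: [0.5243, 0.2182, 0.2141]
orientation: [-2.065, -2.365, 0.008]
contact_force: [0.9, -0.0, -2.5]
grip_width: 0.0513
gripper_force: 52.7
```

Emit:
send_rows:
  deltas:
    - {"dx": 0, "dy": 0, "dz": 0, "rx": 0, "ry": 0, "rz": 0}
    - {"dx": 0, "dy": 0, "dz": 0, "rx": 0, "ry": 0, "rz": 0}
    - {"dx": 0, "dy": 0, "dz": 0, "rx": 0, "ry": 0, "rz": 0}
    - {"dx": 0, "dy": 0, "dz": 0, "rx": 0, "ry": 0, "rz": 0}

```text
clock: 47.98
tcp_pos: [0.5264, 0.2211, 0.2191]
orientation: [2.064, 2.367, 0.003]
contact_force: [0.4, 0.3, -1.6]
grip_width: 0.0509
gripper_force: 52.7
```

Emit:
send_rows:
  deltas:
    - {"dx": 0, "dy": -2.2, "dz": -6, "rx": 0, "ry": 0, "rz": 0}
    - {"dx": 0, "dy": -2.2, "dz": -11, "rx": 0, "ry": 0, "rz": 0}
    - {"dx": 0, "dy": -2.2, "dz": -13, "rx": 0, "ry": 0, "rz": 0}
    - {"dx": 0, "dy": -2.2, "dz": -13, "rx": 0, "ry": 0, "rz": 0}

```text
clock: 48.32
tcp_pos: [0.5253, 0.2181, 0.204]
orientation: [-2.064, -2.367, 0.002]
contact_force: [-1.0, 0.7, -0.8]
grip_width: 0.0511
gripper_force: 52.7
```

Emit:
send_rows:
  deltas:
    - {"dx": 0, "dy": 0, "dz": -1, "rx": 0, "ry": 0, "rz": 0}
    - {"dx": 0, "dy": 0, "dz": -2, "rx": 0, "ry": 0, "rz": 0}
    - {"dx": 0, "dy": 0, "dz": -3, "rx": 0, "ry": 0, "rz": 0}

```text
clock: 48.57
tcp_pos: [0.5266, 0.2191, 0.2031]
orientation: [2.064, 2.367, 0.003]
contact_force: [-1.5, -0.6, 12.7]
grip_width: 0.0517
gripper_force: 54.0
```

Emit:
send_rows:
  deltas:
    - {"dx": 0, "dy": 0, "dz": 0.5, "rx": 0, "ry": 0, "rz": 0}
    - {"dx": 0, "dy": 0, "dz": 0.5, "rx": 0, "ry": 0, "rz": 0}
    - {"dx": 0, "dy": 0, "dz": 0.5, "rx": 0, "ry": 0, "rz": 0}
    - {"dx": 0, "dy": 0, "dz": 0.5, "rx": 0, "ry": 0, "rz": 0}
    - {"dx": 0, "dy": 0, "dz": 8, "rx": 0, "ry": 0, "rz": 0}
  jaw: 84

```text
clock: 48.98
tcp_pos: [0.5249, 0.2179, 0.2086]
orientation: [-2.064, -2.367, 0.004]
contact_force: [-0.1, -0.4, -0.4]
grip_width: 0.0843
gripper_force: 0.0
```

Emit:
send_rows:
  deltas:
    - {"dx": 0, "dy": 0, "dz": 25, "rx": 0, "ry": 0, "rz": 0}
    - {"dx": 0, "dy": 0, "dz": 60, "rx": 0, "ry": 0, "rz": 0}
    - {"dx": 0, "dy": 0, "dz": 95, "rx": 0, "ry": 0, "rz": 0}
    - {"dx": 0, "dy": -15, "dz": 105, "rx": 0, "ry": 0, "rz": 0}
    - {"dx": 5, "dy": -50, "dz": 105, "rx": 0, "ry": 0, "rz": 0}

```text
clock: 49.4
tcp_pos: [0.5306, 0.1747, 0.3198]
orientation: [2.053, 2.376, 0.014]
contact_force: [0.2, 0.8, 0.0]
grip_width: 0.0839
gripper_force: 0.0
```

Emit:
send_rows:
  deltas:
    - {"dx": 10, "dy": -39, "dz": 0, "rx": 0, "ry": 0, "rz": -1}
    - {"dx": 20, "dy": -78, "dz": 0, "rx": 0, "ry": 0, "rz": -2}
    - {"dx": 30, "dy": -117, "dz": 0, "rx": 0, "ry": 0, "rz": -3}
    - {"dx": 40, "dy": -156, "dz": 0, "rx": 0, "ry": 0, "rz": -4}
    - {"dx": 50, "dy": -195, "dz": 0, "rx": 0, "ry": 0, "rz": -4.7}

```text
clock: 49.82
tcp_pos: [0.5808, -0.0284, 0.3156]
orientation: [2.16, 2.28, 0.001]
contact_force: [1.2, 0.3, 0.3]
grip_width: 0.0839
gripper_force: 0.0
```

Emit:
send_rows:
  deltas:
    - {"dx": 10, "dy": -38, "dz": -5, "rx": 0, "ry": 0, "rz": 0}
    - {"dx": 20, "dy": -76, "dz": -10, "rx": 0, "ry": 0, "rz": 0}
    - {"dx": 30, "dy": -114, "dz": -15, "rx": 0, "ry": 0, "rz": 0}
    - {"dx": 40, "dy": -150, "dz": -20, "rx": 0, "ry": 0, "rz": 0}
    - {"dx": 45, "dy": -170, "dz": -30, "rx": 0, "ry": 0, "rz": 0}

```text
clock: 50.23
tcp_pos: [0.6263, -0.2025, 0.2854]
orientation: [2.164, 2.273, -0.001]
contact_force: [0.1, -0.9, -0.4]
grip_width: 0.0839
gripper_force: 0.0
```

```bash
python3 - <<'E'
from h import *
np.set_printoptions(precision=4,suppress=True)
print(st()['joints'])
f=grab('top');P=cloud(f);print('cap',circ(P,.5265,.219,.215,.24,.035))
x,y,z=np.moveaxis(P,-1,0);m=(z>.245)&(z<.27)&(abs(x-.525)<.04)&(abs(y-.218)<.08);q=P[m]
for s in (-1,1):
    w=q[(q[:,1]-.218)*s>0];print('post',w.mean(0),len(w))
f=grab('side');cv2.imwrite('pics/s5.png',cv2.resize(f['frame'][100:400,170:430],(520,600)))
f=grab('wrist');P=cloud(f);B=f['frame'].astype(int);x,y,z=np.moveaxis(P,-1,0)
red=(B[...,2]>100)&(B[...,1]<70)&(z>.045)&(z<.06);
if red.sum()>50: print('handle',cv2.minAreaRect((P[red][:,:2]*1000).astype(np.float32)),P[red].mean(0),red.sum())
E
```

```text
tcp [ 626.3 -202.5  285.4] yaw 2.83 tilt 0.17 t 50.2 grip 83.9 0.0
[ 0.6279  0.4777 -0.5869  1.5189  0.2763  1.2262  0.0488]
cap (array([525.9, 218.3]), 27.4, 'lsq', array([525.1, 217.9]), 339, np.float64(225.0))
post [0.5337 0.157  0.2578] 66
post [0.5169 0.2795 0.2572] 77
handle ((642.61865234375, -267.75164794921875), (22.714506149291992, 42.95276641845703), 5.726494789123535) [ 0.6424 -0.2678  0.0543] 665
```

View pics/s5.png

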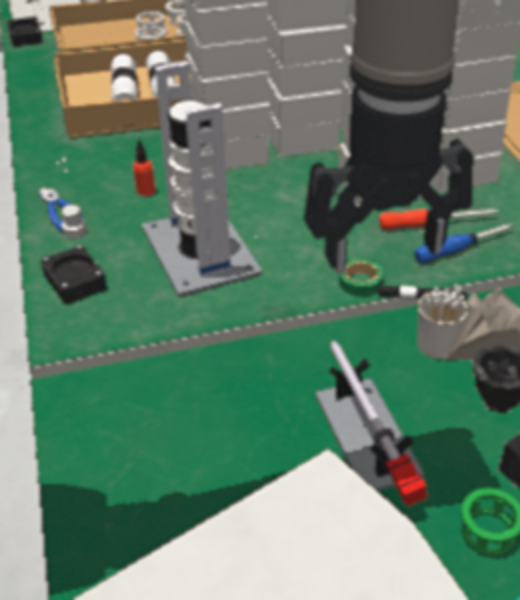

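Stack is straight between the posts (stack at about (188,180) in the crop) and the rod is parked in the V's with its handle at (405,478). Fetching the rod.

Emit:
send_rows:
  deltas:
    - {"dx": 8, "dy": -33, "dz": -10, "rx": 0, "ry": 0, "rz": 0}
    - {"dx": 16, "dy": -65, "dz": -25, "rx": 0, "ry": 0, "rz": 0}
    - {"dx": 16, "dy": -65, "dz": -60, "rx": 0, "ry": 0, "rz": 0}
    - {"dx": 16, "dy": -65, "dz": -95, "rx": 0, "ry": 0, "rz": 0}
    - {"dx": 16, "dy": -65, "dz": -130, "rx": 0, "ry": 0, "rz": 0}
  jaw: 60

```text
clock: 50.8
tcp_pos: [0.6425, -0.2594, 0.1546]
orientation: [2.157, 2.283, 0.004]
contact_force: [0.3, 0.1, -0.7]
grip_width: 0.06
gripper_force: 0.0
```

Emit:
send_rows:
  deltas:
    - {"dx": 0, "dy": 0, "dz": -30, "rx": 0, "ry": 0, "rz": 0}
    - {"dx": 0, "dy": 0, "dz": -50, "rx": 0, "ry": 0, "rz": 0}
    - {"dx": 0, "dy": 0, "dz": -60, "rx": 0, "ry": 0, "rz": 0}
    - {"dx": 0, "dy": 0, "dz": -60, "rx": 0, "ry": 0, "rz": 0}
    - {"dx": 0, "dy": 0, "dz": -60, "rx": 0, "ry": 0, "rz": 0}

```text
clock: 51.22
tcp_pos: [0.6426, -0.2601, 0.0959]
orientation: [2.158, 2.283, 0.002]
contact_force: [1.2, 0.3, 0.5]
grip_width: 0.0598
gripper_force: 0.0
```

```bash
python3 - <<'E'
from h import *
np.set_printoptions(precision=4,suppress=True)
st()
f=grab('wrist');P=cloud(f);B=f['frame'].astype(int);x,y,z=np.moveaxis(P,-1,0)
red=(B[...,2]>100)&(B[...,1]<70)&(z>.045)&(z<.06);print('handle',cv2.minAreaRect((P[red][:,:2]*1000).astype(np.float32)),P[red].mean(0),red.sum())
bar=(abs(x-.637)<.02)&(y>-.195)&(y<-.06)&(z>.043)&(z<.05);q=P[bar];print(len(q));print(np.polyfit(q[:,1],q[:,0],1))
E
```

```text
tcp [ 642.6 -260.1   95.9] yaw 3.23 tilt 0.07 t 51.2 grip 59.8 0.0
handle ((641.5689697265625, -267.69244384765625), (21.83922004699707, 42.76386642456055), 2.714665651321411) [ 0.6417 -0.2666  0.0543] 2393
3019
[-0.0475  0.6313]
```

Emit:
send_rows:
  deltas:
    - {"dx": 0.5, "dy": -4, "dz": -20, "rx": 0, "ry": 0, "rz": -0.5}
    - {"dx": 0.5, "dy": -7.5, "dz": -45, "rx": 0, "ry": 0, "rz": -0.5}
    - {"dx": 0.5, "dy": -7.5, "dz": -62, "rx": 0, "ry": 0, "rz": -0.5}
    - {"dx": 0.5, "dy": -7.5, "dz": -62, "rx": 0, "ry": 0, "rz": -0.5}
    - {"dx": 0.5, "dy": -7.5, "dz": -62, "rx": 0, "ry": 0, "rz": -0.5}

```text
clock: 51.68
tcp_pos: [0.6428, -0.2689, 0.034]
orientation: [2.169, 2.272, 0.001]
contact_force: [0.3, 0.9, 0.3]
grip_width: 0.0601
gripper_force: 0.0
```

Emit:
send_rows:
  deltas:
    - {"dx": 0, "dy": 0, "dz": 0, "rx": 0, "ry": 0, "rz": 0}
    - {"dx": 0, "dy": 0, "dz": 0, "rx": 0, "ry": 0, "rz": 0}
    - {"dx": 0, "dy": 0, "dz": 0, "rx": 0, "ry": 0, "rz": 0}
    - {"dx": 0, "dy": 0, "dz": 0, "rx": 0, "ry": 0, "rz": 0}
    - {"dx": 0, "dy": 0, "dz": 0, "rx": 0, "ry": 0, "rz": 0}
  jaw: 15
  newtons: 80

```text
clock: 52.1
tcp_pos: [0.6429, -0.2692, 0.0345]
orientation: [2.169, 2.271, 0.001]
contact_force: [-2.1, -0.8, 7.0]
grip_width: 0.0248
gripper_force: 77.9
```

Emit:
send_rows:
  deltas:
    - {"dx": 0, "dy": 0, "dz": 0, "rx": 0, "ry": 0, "rz": 0}
    - {"dx": 0, "dy": 0, "dz": 0, "rx": 0, "ry": 0, "rz": 0}
    - {"dx": 0, "dy": 0, "dz": 0, "rx": 0, "ry": 0, "rz": 0}

```text
clock: 52.35
tcp_pos: [0.6429, -0.2692, 0.0345]
orientation: [2.169, 2.271, 0.001]
contact_force: [-2.6, 0.1, 7.4]
grip_width: 0.0248
gripper_force: 77.9
```

Emit:
send_rows:
  deltas:
    - {"dx": 0, "dy": 0, "dz": 10, "rx": 0, "ry": 0, "rz": 0}
    - {"dx": 0, "dy": 0, "dz": 40, "rx": 0, "ry": 0, "rz": 0}
    - {"dx": 0, "dy": 0, "dz": 75, "rx": 0, "ry": 0, "rz": 0}
    - {"dx": 0, "dy": 0, "dz": 110, "rx": 0, "ry": 0, "rz": 0}
    - {"dx": 0, "dy": 0, "dz": 145, "rx": 0, "ry": 0, "rz": 0}
  newtons: 100

```text
clock: 52.77
tcp_pos: [0.642, -0.2688, 0.1799]
orientation: [2.169, 2.272, 0.0]
contact_force: [1.7, -0.8, -0.8]
grip_width: 0.0243
gripper_force: 97.8
```

Emit:
send_rows:
  deltas:
    - {"dx": -10, "dy": 20, "dz": 25, "rx": 0, "ry": 0, "rz": 1}
    - {"dx": -25, "dy": 50, "dz": 45, "rx": 0, "ry": 0, "rz": 2}
    - {"dx": -40, "dy": 85, "dz": 50, "rx": 0, "ry": 0, "rz": 3}
    - {"dx": -57, "dy": 120, "dz": 50, "rx": 0, "ry": 0, "rz": 4}
    - {"dx": -71, "dy": 152, "dz": 50, "rx": 0, "ry": 0, "rz": 5}

```text
clock: 53.18
tcp_pos: [0.5703, -0.1149, 0.2293]
orientation: [2.066, 2.365, 0.001]
contact_force: [0.7, 1.0, -1.3]
grip_width: 0.0241
gripper_force: 97.9
```

Emit:
send_rows:
  deltas:
    - {"dx": 0, "dy": 0, "dz": 0, "rx": 0, "ry": 0, "rz": 0}
    - {"dx": 0, "dy": 0, "dz": 0, "rx": 0, "ry": 0, "rz": 0}
    - {"dx": 0, "dy": 0, "dz": 0, "rx": 0, "ry": 0, "rz": 0}

```text
clock: 53.43
tcp_pos: [0.5714, -0.1176, 0.2284]
orientation: [2.068, 2.363, -0.0]
contact_force: [-0.8, -0.6, -2.0]
grip_width: 0.0242
gripper_force: 98.0
```

```bash
cat >> h.py <<'E'
def rod(zc=.236):
    for n in ('side','wrist','top'):
        f=grab(n);P=cloud(f);x,y,z=np.moveaxis(P,-1,0);B=f['frame'].astype(int)
        o=r.get_obs()['tcp_pos'];C=np.array(f['xyz'])
        m=(y>o[1]+.075)&(y<o[1]+.2)&(abs(x-o[0]+.14*(y-o[1]))<.02)&(abs(z-o[2]-.008)<.02)&(y<.148);q=P[m]
        if len(q)<15: print(n,'few',len(q));continue
        for it in range(2):
            # push surface points 5mm along view ray away, perpendicular to rod
            if it==0: qq=q.copy()
        a=np.array([-.136,.9907,0]);d=q-C;d-=(d@a)[:,None]*a;d/=np.linalg.norm(d,axis=1)[:,None];qq=q+d*.0045
        px=np.polyfit(qq[:,1],qq[:,0],1);pz=np.polyfit(qq[:,1],qq[:,2],1)
        tip=q[:,1].max();mid=.17
        print(n,len(q),'x slope',round(px[0],4),'z slope',round(pz[0],4),'ymax',round(tip,4),'at y=.157: x',round(np.polyval(px,.157),4),'z',round(np.polyval(pz,.157),4),' y=.28: x',round(np.polyval(px,.28),4),'z',round(np.polyval(pz,.28),4))
E
python3 - <<'E'
from h import *
np.set_printoptions(precision=4,suppress=True)
print(st()['joints']);rod()
f=load('side');P=cloud(f);x,y,z=np.moveaxis(P,-1,0)
m=(abs(x-.533)<.04)&(abs(y-.155)<.012)&(z>.15)&(z<.27);q=P[m];print('near post side',np.percentile(q,[1,50,99],axis=0))
# windows: pixel view of near-post mask
E
```

```text
tcp [ 571.4 -117.6  228.4] yaw 7.63 tilt 0.08 t 53.4 grip 24.2 97.97311753034592
[ 0.5921  0.4127 -0.6409  1.762   0.28    1.0582 -0.014 ]
side 120 x slope -0.141 z slope -0.0094 ymax 0.0802 at y=.157: x 0.5308 z 0.2323  y=.28: x 0.5134 z 0.2312
wrist 3801 x slope -0.1312 z slope -0.0121 ymax -0.0074 at y=.157: x 0.5359 z 0.2319  y=.28: x 0.5197 z 0.2304
top 186 x slope -0.135 z slope -0.011 ymax 0.0799 at y=.157: x 0.5346 z 0.2328  y=.28: x 0.518 z 0.2314
near post side [[0.5092 0.1489 0.1511]
 [0.5304 0.1542 0.2096]
 [0.5529 0.1624 0.2586]]
```

Emit:
send_rows:
  deltas:
    - {"dx": -0.7, "dy": 0, "dz": 0.6, "rx": 0.6, "ry": 0, "rz": 0}
    - {"dx": -2.1, "dy": 10, "dz": 0.6, "rx": 0.6, "ry": 0, "rz": 0}
    - {"dx": -4.8, "dy": 30, "dz": 0.6, "rx": 0.6, "ry": 0, "rz": 0}
    - {"dx": -6.1, "dy": 40, "dz": 0.6, "rx": 0.6, "ry": 0, "rz": 0}
    - {"dx": -6.1, "dy": 40, "dz": 0.6, "rx": 0.6, "ry": 0, "rz": 0}

```text
clock: 54.0
tcp_pos: [0.5649, -0.0734, 0.2286]
orientation: [-2.058, -2.363, -0.014]
contact_force: [-0.1, 0.2, -0.5]
grip_width: 0.0245
gripper_force: 98.0
```

Emit:
send_rows:
  deltas:
    - {"dx": 0, "dy": 0, "dz": 0, "rx": 0, "ry": 0, "rz": 0}
    - {"dx": 0, "dy": 0, "dz": 0, "rx": 0, "ry": 0, "rz": 0}

```text
clock: 54.17
tcp_pos: [0.5652, -0.0779, 0.2283]
orientation: [-2.065, -2.359, -0.012]
contact_force: [-0.0, -0.1, -1.0]
grip_width: 0.024
gripper_force: 98.0
```

```bash
python3 - <<'E'
from h import *
np.set_printoptions(precision=4,suppress=True)
st();rod()
f=load('side');cv2.imwrite('pics/s6.png',cv2.resize(f['frame'][130:250,220:340],(600,600),interpolation=cv2.INTER_CUBIC))
E
```

```text
tcp [565.2 -77.9 228.3] yaw 7.61 tilt 0.56 t 54.2 grip 24.0 97.97551654279232
side 111 x slope -0.1359 z slope 0.0079 ymax 0.1204 at y=.157: x 0.5306 z 0.2359  y=.28: x 0.5138 z 0.2368
wrist 3771 x slope -0.1341 z slope 0.0033 ymax 0.0331 at y=.157: x 0.5344 z 0.2358  y=.28: x 0.5179 z 0.2362
top 186 x slope -0.1377 z slope 0.0034 ymax 0.1212 at y=.157: x 0.5334 z 0.2363  y=.28: x 0.5165 z 0.2367
```

View pics/s6.png

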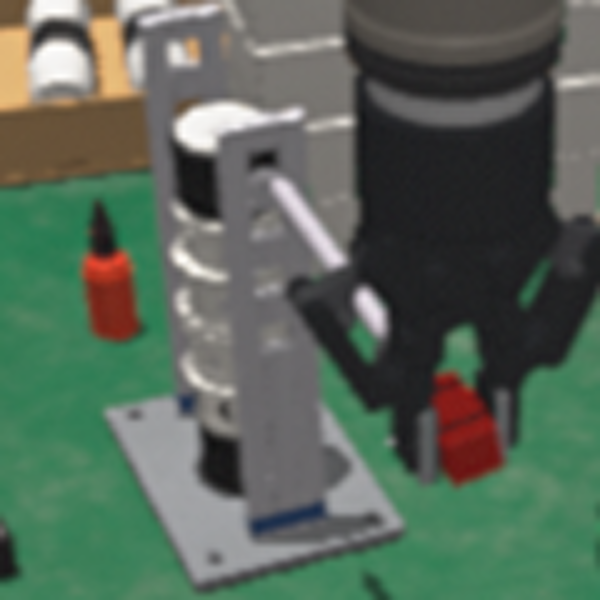

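Rod tip points at the top window (262,160) and is aligned in x and z within 1 mm. Inserting.

Emit:
send_rows:
  deltas:
    - {"dx": -1.6, "dy": 12, "dz": 0, "rx": 0, "ry": 0, "rz": 0}
    - {"dx": -3.3, "dy": 24, "dz": 0, "rx": 0, "ry": 0, "rz": 0}
    - {"dx": -4.9, "dy": 36, "dz": 0, "rx": 0, "ry": 0, "rz": 0}
    - {"dx": -6.5, "dy": 48, "dz": 0, "rx": 0, "ry": 0, "rz": 0}
    - {"dx": -6.5, "dy": 48, "dz": 0, "rx": 0, "ry": 0, "rz": 0}

```text
clock: 54.73
tcp_pos: [0.5581, -0.0245, 0.2288]
orientation: [-2.057, -2.364, -0.015]
contact_force: [-0.1, 0.2, -0.6]
grip_width: 0.0238
gripper_force: 98.0
```

Emit:
send_rows:
  deltas:
    - {"dx": 0, "dy": 0, "dz": 0, "rx": 0, "ry": 0, "rz": 0}
    - {"dx": 0, "dy": 0, "dz": 0, "rx": 0, "ry": 0, "rz": 0}

```text
clock: 54.9
tcp_pos: [0.5586, -0.0292, 0.2284]
orientation: [-2.064, -2.36, -0.012]
contact_force: [0.2, -0.1, -0.7]
grip_width: 0.024
gripper_force: 98.0
```

```bash
python3 - <<'E'
from h import *
st();rod()
P=cloud(load('top'));print('cap',circ(P,.5265,.219,.215,.23,.035))
E
```

```text
tcp [558.6 -29.2 228.4] yaw 7.65 tilt 0.57 t 54.9 grip 24.0 97.9683219641447
side 73 x slope -0.145 z slope 0.0183 ymax 0.1479 at y=.157: x 0.5299 z 0.2362  y=.28: x 0.512 z 0.2385
wrist 3788 x slope -0.1353 z slope 0.0035 ymax 0.0812 at y=.157: x 0.5342 z 0.2357  y=.28: x 0.5176 z 0.2361
top 154 x slope -0.1374 z slope 0.0037 ymax 0.1469 at y=.157: x 0.5336 z 0.2363  y=.28: x 0.5167 z 0.2368
cap (array([525.8, 218.5]), 27.4, 'lsq', array([525.6, 217.8]), 333, np.float64(225.2))
```

Emit:
send_rows:
  deltas:
    - {"dx": -2, "dy": 15, "dz": 0, "rx": 0, "ry": 0, "rz": 0}
    - {"dx": -4.1, "dy": 30, "dz": 0, "rx": 0, "ry": 0, "rz": 0}
    - {"dx": -6.1, "dy": 45, "dz": 0, "rx": 0, "ry": 0, "rz": 0}
    - {"dx": -8.2, "dy": 60, "dz": 0, "rx": 0, "ry": 0, "rz": 0}
    - {"dx": -8.2, "dy": 60, "dz": 0, "rx": 0, "ry": 0, "rz": 0}

```text
clock: 55.47
tcp_pos: [0.55, 0.0341, 0.2287]
orientation: [-2.059, -2.362, -0.015]
contact_force: [0.1, 1.0, -1.2]
grip_width: 0.0242
gripper_force: 98.0
```

Emit:
send_rows:
  deltas:
    - {"dx": 0, "dy": 0, "dz": 0, "rx": 0, "ry": 0, "rz": 0}
    - {"dx": 0, "dy": 0, "dz": 0, "rx": 0, "ry": 0, "rz": 0}

```text
clock: 55.63
tcp_pos: [0.5506, 0.0297, 0.2282]
orientation: [-2.066, -2.358, -0.011]
contact_force: [1.7, 0.2, -0.7]
grip_width: 0.0244
gripper_force: 98.0
```

```bash
python3 - <<'E'
from h import *
np.set_printoptions(precision=4,suppress=True)
st()
f=grab('top');P=cloud(f);x,y,z=np.moveaxis(P,-1,0)
m=(abs(z-.241)<.006)&(y>.1)&(y<.272)&(abs(x-.5265+.136*(y-.2187))<.012);q=P[m];print(len(q),np.polyfit(q[:,1],q[:,0],1),np.polyval(np.polyfit(q[:,1],q[:,0],1),[.157,.2187,.28]),np.polyval(np.polyfit(q[:,1],q[:,2],1),[.157,.2187,.28])-.005,q[:,1].max())
E
```

```text
tcp [550.6  29.7 228.2] yaw 7.56 tilt 0.56 t 55.6 grip 24.4 97.96440482139587
197 [-0.1345  0.5542] [0.5331 0.5248 0.5165] [0.2355 0.2358 0.2362] 0.24055655881259727
```

Emit:
send_rows:
  deltas:
    - {"dx": -1.6, "dy": 12, "dz": 0, "rx": 0, "ry": 0, "rz": 0}
    - {"dx": -3.3, "dy": 24, "dz": 0, "rx": 0, "ry": 0, "rz": 0}
    - {"dx": -4.9, "dy": 36, "dz": 0, "rx": 0, "ry": 0, "rz": 0}
    - {"dx": -6.8, "dy": 50, "dz": 0, "rx": 0, "ry": 0, "rz": 0}
    - {"dx": -6.8, "dy": 50, "dz": 0, "rx": 0, "ry": 0, "rz": 0}

```text
clock: 56.1
tcp_pos: [0.5427, 0.0858, 0.2288]
orientation: [-2.057, -2.364, -0.015]
contact_force: [-1.0, 0.8, -1.3]
grip_width: 0.0241
gripper_force: 98.0
```

Emit:
send_rows:
  deltas:
    - {"dx": 0, "dy": 0, "dz": 0, "rx": 0, "ry": 0, "rz": 0}
    - {"dx": 0, "dy": 0, "dz": 0, "rx": 0, "ry": 0, "rz": 0}

```text
clock: 56.27
tcp_pos: [0.5436, 0.0809, 0.2283]
orientation: [-2.064, -2.36, -0.012]
contact_force: [0.2, 0.2, -1.3]
grip_width: 0.0239
gripper_force: 98.0
```

Emit:
send_rows:
  deltas:
    - {"dx": -0.4, "dy": 3, "dz": 0, "rx": 0, "ry": 0, "rz": 0}
    - {"dx": -0.8, "dy": 6, "dz": 0, "rx": 0, "ry": 0, "rz": 0}
    - {"dx": -0.8, "dy": 6, "dz": 0, "rx": 0, "ry": 0, "rz": 0}

```text
clock: 56.52
tcp_pos: [0.5428, 0.0873, 0.2284]
orientation: [-2.064, -2.359, -0.013]
contact_force: [-0.6, 0.0, -0.6]
grip_width: 0.0242
gripper_force: 98.0
```

Emit:
send_rows:
  deltas:
    - {"dx": -0.2, "dy": 1.3, "dz": 0, "rx": 0, "ry": 0, "rz": 0}
    - {"dx": -0.3, "dy": 2.5, "dz": 0, "rx": 0, "ry": 0, "rz": 0}
    - {"dx": -0.3, "dy": 2.5, "dz": 0, "rx": 0, "ry": 0, "rz": 0}

```text
clock: 56.77
tcp_pos: [0.5425, 0.0897, 0.2284]
orientation: [-2.064, -2.359, -0.013]
contact_force: [-0.5, 0.8, -2.0]
grip_width: 0.0237
gripper_force: 98.0
```

```bash
python3 - <<'E'
from h import *
np.set_printoptions(precision=4,suppress=True)
print(st()['contact_force'])
f=grab('side');cv2.imwrite('pics/s7.png',cv2.resize(f['frame'][130:250,220:340],(600,600),interpolation=cv2.INTER_CUBIC))
f=grab('top');P=cloud(f);B=f['frame'].astype(int);x,y,z=np.moveaxis(P,-1,0)
m=(abs(x-.54)<.03)&(y>.1)&(y<.165)&(z>.225)&(z<.262);q=P[m]
for a in np.arange(.100,.166,.003):
    w=q[(q[:,1]>=a)&(q[:,1]<a+.003)]
    if len(w):print(round(a,3),len(w),np.round(np.ptp(w[:,0])*1000,1),np.round(w[:,2].max()*1000,1),end=' | ')
E
```

```text
tcp [542.5  89.7 228.4] yaw 7.65 tilt 0.61 t 56.8 grip 23.7 97.96396739780903
[-0.5306  0.7638 -1.9759]
0.145 3 3.7 247.8 | 0.148 5 6.5 249.3 | 0.151 19 20.6 261.7 | 0.154 15 25.8 261.0 | 0.157 13 28.5 261.8 | 0.16 6 13.0 259.0 | 0.163 3 5.3 240.4 |
```

Emit:
send_rows:
  deltas:
    - {"dx": -0.1, "dy": 1, "dz": 0, "rx": 0, "ry": 0, "rz": 0}
    - {"dx": -0.3, "dy": 2, "dz": 0, "rx": 0, "ry": 0, "rz": 0}
    - {"dx": -0.3, "dy": 2, "dz": 0, "rx": 0, "ry": 0, "rz": 0}

```text
clock: 57.12
tcp_pos: [0.5424, 0.0906, 0.2283]
orientation: [-2.065, -2.359, -0.011]
contact_force: [0.4, -2.7, -0.2]
grip_width: 0.0241
gripper_force: 98.0
```

Emit:
send_rows:
  deltas:
    - {"dx": -0.1, "dy": 1, "dz": 0, "rx": 0, "ry": 0, "rz": 0}
    - {"dx": -0.2, "dy": 1.5, "dz": 0, "rx": 0, "ry": 0, "rz": 0}
    - {"dx": -0.2, "dy": 1.5, "dz": 0, "rx": 0, "ry": 0, "rz": 0}

```text
clock: 57.37
tcp_pos: [0.5423, 0.0907, 0.2283]
orientation: [-2.067, -2.359, -0.009]
contact_force: [0.0, -6.4, 0.2]
grip_width: 0.0243
gripper_force: 98.1
```

Collar is against the post (−6 N). Lower it onto the window edges and release.

Emit:
send_rows:
  deltas:
    - {"dx": 0, "dy": -1, "dz": -1, "rx": 0, "ry": 0, "rz": 0}
    - {"dx": 0, "dy": -1, "dz": -2, "rx": 0, "ry": 0, "rz": 0}
    - {"dx": 0, "dy": -1, "dz": -2.7, "rx": 0, "ry": 0, "rz": 0}
    - {"dx": 0, "dy": -1, "dz": -2.7, "rx": 0, "ry": 0, "rz": 0}

```text
clock: 57.7
tcp_pos: [0.5425, 0.0906, 0.2258]
orientation: [-2.067, -2.359, -0.011]
contact_force: [0.8, -5.8, 2.9]
grip_width: 0.0244
gripper_force: 98.3
```

Emit:
send_rows:
  deltas:
    - {"dx": 0, "dy": 0, "dz": 0, "rx": 0, "ry": 0, "rz": 0}
    - {"dx": 0, "dy": 0, "dz": 0, "rx": 0, "ry": 0, "rz": 0}
    - {"dx": 0, "dy": 0, "dz": 0, "rx": 0, "ry": 0, "rz": 0}
    - {"dx": 0, "dy": 0, "dz": 0, "rx": 0, "ry": 0, "rz": 0}
    - {"dx": 0, "dy": 0, "dz": 0, "rx": 0, "ry": 0, "rz": 0}
  jaw: 65

```text
clock: 58.12
tcp_pos: [0.5419, 0.0926, 0.2257]
orientation: [-2.063, -2.36, -0.013]
contact_force: [0.8, -0.7, 0.4]
grip_width: 0.0649
gripper_force: 0.0
```

Emit:
send_rows:
  deltas:
    - {"dx": 0, "dy": 0, "dz": 15, "rx": 0, "ry": 0, "rz": 0}
    - {"dx": 0, "dy": 0, "dz": 45, "rx": 0, "ry": 0, "rz": 0}
    - {"dx": 0, "dy": 0, "dz": 80, "rx": 0, "ry": 0, "rz": 0}
    - {"dx": 0, "dy": -20, "dz": 100, "rx": 0, "ry": 0, "rz": 0}
    - {"dx": 0, "dy": -55, "dz": 100, "rx": 0, "ry": 0, "rz": 0}

```text
clock: 58.53
tcp_pos: [0.544, 0.0424, 0.3313]
orientation: [-2.057, -2.371, -0.026]
contact_force: [1.2, -0.1, -0.7]
grip_width: 0.0652
gripper_force: 0.0
```

Emit:
send_rows:
  deltas:
    - {"dx": 0, "dy": -35, "dz": 0, "rx": 0, "ry": 0, "rz": 0}
    - {"dx": 0, "dy": -70, "dz": 0, "rx": 0, "ry": 0, "rz": 0}
    - {"dx": 0, "dy": -100, "dz": 0, "rx": 0, "ry": 0, "rz": 0}
    - {"dx": 0, "dy": -100, "dz": 0, "rx": 0, "ry": 0, "rz": 0}

```text
clock: 58.87
tcp_pos: [0.5417, -0.0709, 0.3251]
orientation: [-2.077, -2.35, -0.008]
contact_force: [-0.0, -0.9, 0.2]
grip_width: 0.065
gripper_force: 0.0
```

```bash
python3 - <<'E'
from h import *
np.set_printoptions(precision=4,suppress=True)
st()
f=grab('side');cv2.imwrite('pics/s8.png',cv2.resize(f['frame'][130:250,200:320],(600,600),interpolation=cv2.INTER_CUBIC))
f=grab('top');P=cloud(f);B=f['frame'].astype(int);x,y,z=np.moveaxis(P,-1,0)
red=(B[...,2]>110)&(B[...,1]<70)&(abs(x-.54)<.04)&(y>.04)&(y<.14);print('handle',cv2.minAreaRect((P[red][:,:2]*1000).astype(np.float32)),P[red].mean(0))
m=(abs(z-.238)<.006)&(y>.165)&(y<.272)&(abs(x-.5265+.136*(y-.2187))<.012);q=P[m];print(len(q),np.polyfit(q[:,1],q[:,0],1),np.polyfit(q[:,1],q[:,2],1),np.median(q,axis=0))
print('cap',circ(P,.5265,.219,.215,.231,.035))
E
```

```text
tcp [541.7 -70.9 325.1] yaw 7.07 tilt 0.43 t 58.9 grip 65.0 0.0
handle ((540.8165283203125, 91.75126647949219), (23.384916305541992, 43.38838577270508), 8.563203811645508) [0.5418 0.0905 0.2451]
163 [-0.1334  0.5539] [0.001  0.2375] [0.5254 0.2185 0.2377]
cap (array([525.9, 219. ]), 27.3, 'lsq', array([525.7, 217.9]), 256, np.float64(224.5))
```

View pics/s8.png

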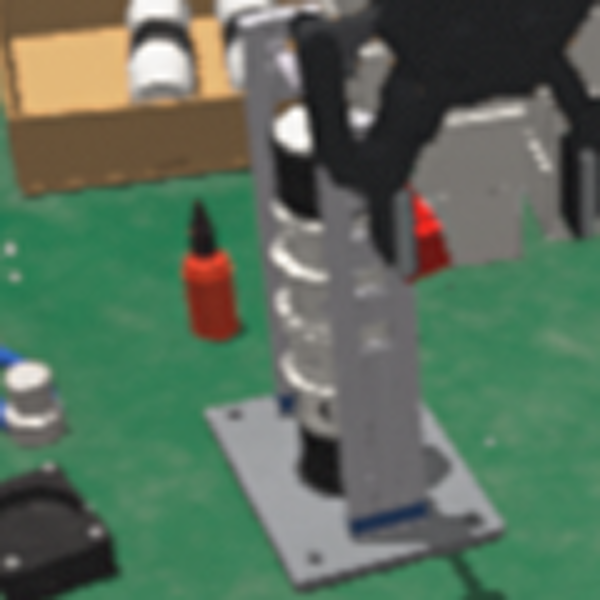

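The stack is upright (285–340, 110–490). The rod passes through the top windows, with its handle at pad y ≈ −128 mm and axis at z ≈ 0.233, and the gripper is clear. Handing in.

```bash
python3 -c "
from bench import r
print(r.hand_in())"
```

```text
the job is handed in; nothing more can be done
None
```

I parked the rod, stacked the open unit, all four white cages and the capped unit centred on the pad, ran the rod back through the top windows to its collar, and handed the job in; no verdict was shown, and the one unconfirmed point is that two cages stood the other way up from the others and I stacked them as they stood.

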